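# Pack the hand-polishing kit and latch its case

### The arm

A 6-joint arm with a two-finger parallel gripper is mounted at the origin on a cart in front of the work surface, level with it; the furniture and walls round the work are solid. World frame = base frame: x ahead of the robot, y to its left, z up, the work surface at z = 0. Lengths are in m, angles in rad, forces in N, time in s.
With the tool pointing down it reaches from about 0.25 to 0.725 m from the base axis. Payload 4 kg.
Tool frame: the origin (TCP) lies midway between the tips of the shut fingers; the grasp point (between the pads) lies 19 mm behind it; z points along the fingers, y is the line along which they close (so a half turn about z gives the same grasp; the last joint's range is limited). The gripper opens to 85 mm and grips with 20 to 120 N. Pads are 22 mm wide; open, the fingers measure 114 mm over their backs; the gripper's body (76 mm by 85 mm) begins 54 mm behind the grasp point. The pads swing forward as they close: fully open they stand 13 mm farther back than shut.
Start: joints at [-1.189, 0.241, 0.005, 1.335, 0, 1.571], TCP at [0.186, -0.464, 0.231] pointing down, gripper open.
Joint ranges: [-2.72, 2.72], [-1.05, 1.87], [-1.09, 1.28], [-1.99, 2.15], [-1.42, 1.44], [-3.14, 3.14]. Speed limits (rad/s): [2.79, 2.79, 3.14, 3.14, 3.14, 3.14].

### API

Orientations are given as a unit quaternion [x, y, z, w].
In Python, from workcell import bot gives the robot as it stands.
- The arm moves only by the tool play_rows, never from a script. Its argument "moves" is a list of rows, each a list of 3 entries, a list of its own where there are three numbers: the opening, from -1 (shut) to 1 (fully open), then the shift along the tool's x, y, z in cm, then the turn, a rotation vector about the tool's x, y, z in rad. A call has 1 to 12 rows; each row shifts and turns the commanded pose from where the row before left it, along the tool's axes as they then stand; what a row does not reach is not made up. A row lasts 1/12 s, in which the tool goes at most 41.7 mm and 7.16 degrees, less where a joint would pass 70% of its speed; a pose out of reach is approached as far as the arm can. A call is refused whole if a number of a shift passes 4.17 or a number of a turn 0.125, either way. A call with a gripper value outside its range is refused whole. The fingers move at their own pace and stop on an object; the grip force is fixed at half the most. Time passes only in rows, so rows that do not move let the fingers close. It gives the time, the measured TCP pose, the force and the opening at its end, in the units of the state.
- bot.get_obs(): the state, without advancing time (a new reading comes with each control period).
- bot.camera(name): name is "scene" or "top" or "wrist"; returns (picture, depth): 480x640x3 uint8, red, green, blue; 480x640 float32, m along the optical axis (not along the pixel's ray), 0 where there is no reading.
- bot.camera_info(name): a dict with "K" (3x3 intrinsics, pixels), "world_from_camera" (4x4, takes a point from camera to world coordinates); the wrist camera has in their place "T_tool_cam" (4x4, takes a point from camera to tool coordinates, whose origin is the TCP and whose axes are the flange's). Camera axes: x right, y up, looking along -z (the intrinsics and any distortion apply to the point x, -y, -z); pixel columns grow to the right and rows downward; lengths in m; the calibration is good to about 2 mm. A picture is of the moment at which its call begins: read the wrist's pose just before it. camera_info takes no time and is no camera call.
- bot.job_done(): hands the job in, once; it reports no verdict.
The state is a dict: "clock": time; "joint_pos": joint angles; "joint_vel": joint speeds; "tau": joint torques, N m; "eef_pos": TCP position; "tool_rot": TCP orientation; "ft_force": force on the tool from outside, world axes, zero at the start; "ft_torque": the same for the moment, N m; "grip_width": finger opening in m.
Only numpy, scipy, OpenCV 4.12 (cv2) and the standard library are available. Lean on these libraries where they do the work, as an engineer would, in place of code of your own. Each camera call takes 0.05 s, during which the arm holds its last target. There are 200 camera calls.

### The job

Pack the hand-polishing kit for transport: lay every polishing bar, sanding drum and sanding wad that is out on the bench in the wide bay of the open case, and unhook the sanding board from the sloping rack (slide it up until the stud's head is in the wide end of the keyhole, then lift it off) and lay it flat, grip up, in the narrow bay. When all is in, shut the lid, hook the draw latch's loop onto the keeper on the lid and snap the lever over centre until it lies flat against the case. Do not knock over the glue bottle or shove the loose shell blank about.

Things in the scene. Friction and masses are not known exactly. Their poses are not given: they have to be found in the camera images.
- case: black case with aluminium edges, fixed; outside 200 (x) x 266 (y) x 70 mm without lid, walls 5 mm, foam floor 22 mm over the bench (48 mm deep). Origin: centre of its underside; its front (latch side) faces the robot's left, x points from there to the hinge side, y away from the robot. A divider 4 mm thick, 36 mm tall at y = -42 mm parts a wide bay (+y) from a narrow one (-y)
- item_bay (a point): centre of the wide bay's foam floor; bay 190 x 168 mm (case x, y)
- board_bay (a point): centre of the narrow bay's foam floor; bay 190 x 84 mm (case x, y); room for the sanding board lying flat, long side along the case's x
- case_lid (a joint): hinge of the lid, rad: 0 shut, 1.57 upright, at most 1.66. A stiff hinge: the lid stays where it is left, some 1 to 4 N at its edge move it. Lid 200 x 266 x 25 mm, outer face smooth
- lid_hinge (a point): on the hinge line, at the back top edge of the case body, 70 mm over the bench; the line runs along the case's y
- lid_edge (a point): on the lid's outer face (its top when shut), mid-width, 12 mm from the free edge, 188 mm from the hinge line
- keeper_seat (a point): where the latch loop's bar lies when hooked: in the upturned steel channel of the keeper on the lid's front edge. Channel 24 mm wide, 10 mm across (its open side up when the lid is shut), its outer lip rises 7 mm above the channel's floor; this point is 2.5 mm above the floor and 9.5 mm out from the lid's front face
- latch_lever (a joint): steel lever of the draw latch on the case's front wall, rad: 0 lies flat against the case with its tail down (snapped shut), 1.57 its tail stands straight out to the front, at most 2.5. Dead centre with the loop hooked is at about 0.27; below it the loop's springs pull it shut. About 5 N at the tail at most closes it
- latch_pivot (a point): middle of the lever's pivot pin, 14 mm out from the case's front wall, 47 mm over the bench; the pin runs along the case's y. The loop's own pivot sits on the lever 12 mm from it, towards the tail. The lever is 30 mm wide and reaches 40 mm from the pin
- lever_tail (a point): on the lever's outer face (the face one presses, 8 mm from the pin's axis), 28 mm from the pivot pin towards the tail
- latch_bar (a point): middle of the loop's cross bar (5 mm round, 34 mm long, along the case's y), the part that hooks behind the keeper's lip. The loop is 44 mm long from its pivot on the lever, swivels there with slight friction and stays where it is left; drawing it about swings the lever along; its springs give up to 6 mm
- latch_tab (a point): middle of the red thumb tab at the end of the loop, beyond the bar: 22 mm wide along the case's y (grip it across this width; the loop then swivels between the fingers), 7 mm thick, 20 mm long, bent 0.5 rad outwards. 12.5 mm from the bar: with the loop upright 10.8 mm above and 6.4 mm in front of the bar
- rack: sloping plywood hanging rack with wooden cheeks, fixed to the bench, face 120 mm wide and 190 mm long, rising 30 degrees away from its low front edge. Origin: centre of its underside; its x points level to the high side. Its face passes 67.5 mm above the origin
- stud (a point): middle of the stud's round head, 14 mm across and 4 mm thick, on a 6 mm shank that lifts it 10.5 mm off the rack's face. At the start the shank sits in the narrow end of the board's keyhole (at board x = +67 mm): the board comes off only after it is pushed 23 mm up the slope, so that the head is in the wide end, and lifted straight off the face
- sanding_board: aluminium hand sanding board 160 (its x) x 70 (y) x 8 mm (z) with a dark wooden grip rib on top, hung on the rack's stud. Origin: centre of the underside; x points to the keyhole end (up the slope), z off the rack. Rib 80 x 22 (y) x 26 mm tall, from z = 8 to 34 mm, its middle at x = -22 mm. Keyhole: wide end 20 mm, centre x = +44; slot 9 mm wide runs to x = +70.5. 0.3 kg
- polish_bar_1: green bar of polishing compound, 26 (its x) x 62 (its y) x 24 mm tall; origin: centre of its underside. May be absent
- polish_bar_2: red-brown bar of polishing compound, 26 (its x) x 62 (its y) x 24 mm tall; origin: centre of its underside. May be absent
- cork_drum_1: sanding drum, a dark grey cylinder with an orange-brown end, lying on its side (it can roll), 33 (its x) x 53 (its y) x 32 mm tall; origin: centre of its underside. May be absent
- sand_pad1: wad of folded grey-brown sanding sheets, 46 (its x) x 103 (its y) x 21 mm tall; origin: centre of its underside. May be absent
- glue_bottle: white glue bottle with red cap, 33 mm across, 88 mm tall, upright; a bystander. Origin: centre of its underside
- shell_blank_1: dark pearl shell blank, 90 x 111 x 13 mm, flat on the bench; a bystander. Origin: centre of its underside

How it is judged:
On the way, in this order (a step that is already met when the one before it is completed fails the run):
1. everything of the kit lies in its bay of the case, the lid still open (x of polish_bar_1 in the frame of case between -0.095 and 0.095 m and y of polish_bar_1 in the frame of case between -0.04 and 0.128 m and z of polish_bar_1 in the frame of case between 0.01 and 0.062 m and x of polish_bar_2 in the frame of case between -0.095 and 0.095 m and y of polish_bar_2 in the frame of case between -0.04 and 0.128 m and z of polish_bar_2 in the frame of case between 0.01 and 0.062 m and x of cork_drum_1 in the frame of case between -0.095 and 0.095 m and y of cork_drum_1 in the frame of case between -0.04 and 0.128 m and z of cork_drum_1 in the frame of case between 0.01 and 0.062 m and x of sand_pad1 in the frame of case between -0.095 and 0.095 m and y of sand_pad1 in the frame of case between -0.04 and 0.128 m and z of sand_pad1 in the frame of case between 0.01 and 0.062 m and x of sanding_board in the frame of case between -0.03 and 0.03 m and y of sanding_board in the frame of case between -0.102 and -0.07 m and z of sanding_board in the frame of case between 0.015 and 0.031 m and angle between sanding_board's own z axis and vertical below 0.15 rad and value of joint case_lid above 0.3 rad), for 0.2 s.
2. the lid is shut (value of joint case_lid below 0.02 rad), for 0.2 s.
3. the loop's bar lies in the keeper's channel, the lever still open (value of joint case_lid below 0.02 rad and distance between latch_bar and keeper_seat below 0.0055 m and value of joint latch_lever above 0.5 rad), for 0.2 s.
4. the lever is snapped over centre (value of joint case_lid below 0.02 rad and distance between latch_bar and keeper_seat below 0.0055 m and value of joint latch_lever below 0.1 rad), for 0.2 s.
At the end, for the whole second after the job is handed in: All items present lie in the wide bay, the board flat in the narrow bay; lid within 0.02 rad of shut; the loop's bar within 5.5 mm of its seat in the keeper; the lever within 0.10 rad of flat; everything at rest (all of step 4 and x of polish_bar_1 in the frame of case between -0.095 and 0.095 m and y of polish_bar_1 in the frame of case between -0.04 and 0.128 m and z of polish_bar_1 in the frame of case between 0.01 and 0.062 m and x of polish_bar_2 in the frame of case between -0.095 and 0.095 m and y of polish_bar_2 in the frame of case between -0.04 and 0.128 m and z of polish_bar_2 in the frame of case between 0.01 and 0.062 m and x of cork_drum_1 in the frame of case between -0.095 and 0.095 m and y of cork_drum_1 in the frame of case between -0.04 and 0.128 m and z of cork_drum_1 in the frame of case between 0.01 and 0.062 m and x of sand_pad1 in the frame of case between -0.095 and 0.095 m and y of sand_pad1 in the frame of case between -0.04 and 0.128 m and z of sand_pad1 in the frame of case between 0.01 and 0.062 m and x of sanding_board in the frame of case between -0.03 and 0.03 m and y of sanding_board in the frame of case between -0.102 and -0.07 m and z of sanding_board in the frame of case between 0.015 and 0.031 m and angle between sanding_board's own z axis and vertical below 0.15 rad and linear speed of each of polish_bar_1, polish_bar_2, cork_drum_1, sand_pad1, sanding_board below 0.03 m/s); the robot touches nothing.
It fails at once if the glue bottle is knocked over (angle between glue_bottle's own z axis and vertical above 0.6 rad).
It fails at once if the shell blank is shoved more than 40 mm (distance of shell_blank_1 from where it was at the start of the episode above 0.04 m).
Of polish_bar_1, polish_bar_2, cork_drum_1, sand_pad1 only 2 to 4 are there at a start; the rules pass over those that are not, and their reading is None.
At some moment in a run one of polish_bar_1, polish_bar_2, cork_drum_1, sand_pad1 may be knocked a few centimetres aside while the robot is not near it.
Once in a run the grip may slacken for a moment while it holds something.
It also fails if it takes over 210 s, if anything falls off the work surface, if the arm or the gripper's body presses on something with over 40 N, if the wrist force passes 120 N, or if a joint passes its speed limit or range.

## Working session

There is one attempt and no reset: what is moved stays moved. The work goes in short steps, Python scripts to look and compute and a tool call to move; the robot and the scene stay as the last step left them, time stands still between calls to the robot, and variables do not carry over. Pictures are saved under pics/ and viewed, on a budget of 14 in all, crops included, one or two more only if the job needs it, and the job is handed in when it is done.

Besides the shell and the picture viewer there is one more tool, called after "Emit:" as name([rows], argument=value, ...), one row to a line, values as JSON. play_rows: Moves the arm, as the interface text tells. Its arguments: {"type":"object","properties":{"moves":{"type":"array"}},"required":["moves"]}

```bash
ls; mkdir -p pics
cat > h.py <<'E'
import numpy as np, cv2
from scipy.spatial.transform import Rotation as R
from workcell import bot
def cam(name):
    o=bot.get_obs(); im,d=bot.camera(name); ci=bot.camera_info(name); K=np.array(ci["K"])
    if name=="wrist":
        T=np.eye(4); T[:3,:3]=R.from_quat(o["tool_rot"]).as_matrix(); T[:3,3]=o["eef_pos"]; T=T@np.array(ci["T_tool_cam"])
    else: T=np.array(ci["world_from_camera"])
    v,u=np.mgrid[0:480,0:640]
    P=np.stack([(u-K[0,2])/K[0,0]*d,-(v-K[1,2])/K[1,1]*d,-d],-1)
    W=P@T[:3,:3].T+T[:3,3]; W[d<=0]=np.nan
    return im,d,W,T,K
def save(n,im): cv2.imwrite("pics/"+n+".png",cv2.cvtColor(im,cv2.COLOR_RGB2BGR))
E
python3 - <<'E'
from h import *
print({k:np.round(v,3) for k,v in bot.get_obs().items()})
for n in ["top","scene"]:
    im,d,W,T,K=cam(n); save(n+"0",im); np.save(n+"0.npy",W); print(n,T.round(3),K.round(1), {k:v for k,v in bot.camera_info(n).items() if k not in("K","world_from_camera")})
print(bot.camera_info("wrist"))
E
```

```text
pics
{'clock': np.float64(0.0), 'joint_pos': array([-1.189,  0.241,  0.004,  1.335,  0.   ,  1.571]), 'joint_vel': array([-0.001,  0.001,  0.001,  0.   ,  0.001,  0.   ]), 'tau': array([-0.0000e+00, -3.7231e+01,  2.5241e+01,  1.7000e-02,  0.0000e+00,
        0.0000e+00]), 'eef_pos': array([ 0.186, -0.463,  0.23 ]), 'tool_rot': array([ 0.982,  0.19 , -0.   , -0.001]), 'ft_force': array([0.401, 0.881, 0.345]), 'ft_torque': array([-0.04 , -0.102,  0.02 ]), 'grip_width': np.float64(0.086)}
top [[-0.007  0.999 -0.038  0.456]
 [-1.    -0.006  0.013  0.09 ]
 [ 0.012  0.038  0.999  1.463]
 [ 0.     0.     0.     1.   ]] [[489.6   0.  320.8]
 [  0.  489.6 230.8]
 [  0.    0.    1. ]] {}
scene [[-0.844  0.368 -0.389 -0.03 ]
 [-0.536 -0.565  0.627  0.955]
 [ 0.011  0.738  0.675  1.056]
 [ 0.     0.     0.     1.   ]] [[566.8   0.  327.5]
 [  0.  566.8 238.5]
 [  0.    0.    1. ]] {}
{'K': array([[344.06413627,   0.        , 316.92770972],
       [  0.        , 344.06413627, 240.7519274 ],
       [  0.        ,   0.        ,   1.        ]]), 'T_tool_cam': array([[-1.94480395e-05,  9.56146112e-01,  2.92890101e-01,
         7.35217497e-02],
       [ 9.99999981e-01,  7.59465531e-05, -1.81528710e-04,
         5.13929084e-04],
       [-1.95811964e-04,  2.92890092e-01, -9.56146095e-01,
        -1.42574306e-01],
       [ 0.00000000e+00,  0.00000000e+00,  0.00000000e+00,
         1.00000000e+00]])}
```

View pics/top0.png

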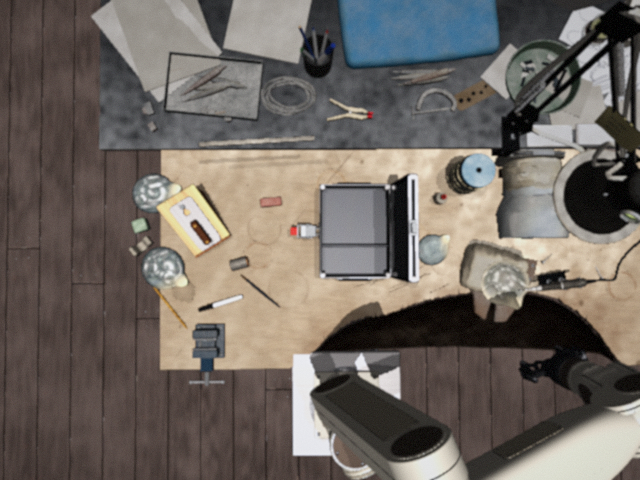

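View pics/scene0.png

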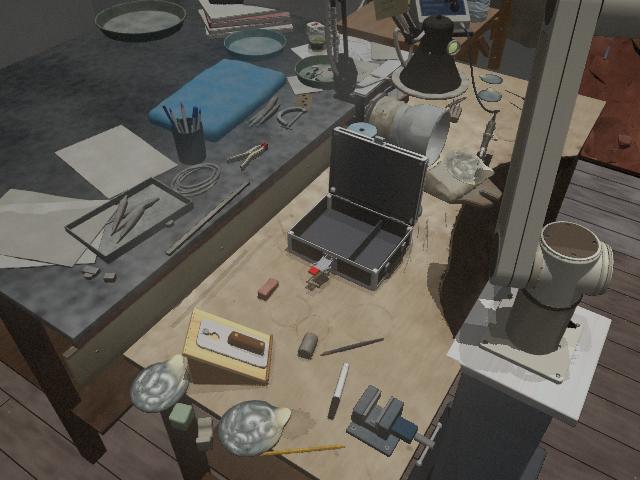

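Top: case around (355,232), board and rack (195,220), red bar (271,202), drum (239,263), glue bottle (440,198). No green bar or wad is obvious yet, so I'll measure.

Run:
```python
from h import *
W=np.load("top0.npy")
for n,(u,v) in dict(bar=(271,202),drum=(239,263),green=(141,226),g2=(145,243),glue=(440,198),shell=(433,249),lidtop=(411,230),tab=(294,231),loop=(305,231),floorw=(355,212),floorn=(355,262),board=(175,205),rib=(200,232),tl=(322,187),bl=(322,276),br=(390,276),tr=(390,187),shellA=(155,190),shellB=(163,268),bench=(260,300),stone=(490,270),bk=(465,175),pencil=(260,290)).items(): print(n,W[v,u].round(3))
S=np.load("scene0.npy")
for n,(u,v) in dict(green=(180,412),grey=(204,432),shellA=(160,385),shellB=(255,425),rest=(455,180)).items(): print(n,S[v,u].round(3))
im=cv2.imread("pics/top0.png")
a=cv2.resize(im[170:300,120:460],None,fx=2.35,fy=2.35,interpolation=cv2.INTER_CUBIC)
s=cv2.imread("pics/scene0.png")
b=cv2.resize(s[120:400,170:500],None,fx=1.0,fy=1.0)
c=cv2.resize(s[255:475,120:400],(400,290),interpolation=cv2.INTER_CUBIC); d=cv2.resize(s[110:300,270:550],(400,290),interpolation=cv2.INTER_CUBIC)
cv2.imwrite("pics/crop0.png",np.vstack([cv2.resize(a,(800,306)),np.hstack([c,d])]))
```

```text
bar [0.597 0.218 0.023]
drum [0.418 0.311 0.034]
green [0.527 0.593 0.039]
g2 [0.478 0.588 0.019]
glue [ 0.603 -0.274  0.051]
shell [ 0.455 -0.263  0.003]
lidtop [ 0.502 -0.144  0.28 ]
tab [0.509 0.149 0.064]
loop [0.509 0.118 0.056]
floorw [ 0.566 -0.03   0.016]
floorn [ 0.419 -0.028  0.027]
board [0.581 0.473 0.117]
rib [0.507 0.412 0.087]
tl [0.634 0.068 0.071]
bl [0.38  0.07  0.066]
br [ 0.379 -0.124  0.064]
tr [ 0.633 -0.126  0.074]
shellA [0.636 0.564 0.005]
shellB [0.404 0.539 0.006]
bench [ 0.307  0.254 -0.001]
stone [ 0.395 -0.403  0.087]
bk [ 0.655 -0.319  0.145]
pencil [0.337 0.253 0.008]
green [0.528 0.601 0.04 ]
grey [0.473 0.597 0.01 ]
shellA [0.627 0.564 0.006]
shellB [0.399 0.529 0.006]
rest [ 0.366 -0.392  0.061]
```

View pics/crop0.png

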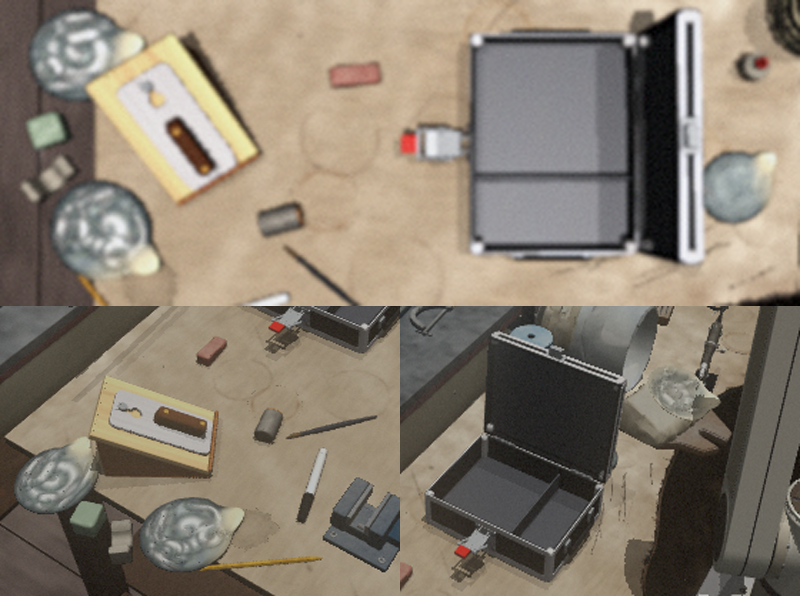

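Only the red-brown bar and the drum are out. The green and grey blocks at (141,226) and (145,243) lie past the bench edge, out of reach, and don't match the listed sizes. Next I'll fit the poses.

Run:
```python
from h import *
W=np.load("top0.npy"); im=cv2.cvtColor(cv2.imread("pics/top0.png"),cv2.COLOR_BGR2RGB).astype(int)
def rect(m,zs=None,name=""):
    P=W[m]; P=P[np.isfinite(P).all(1)]
    (c,s,a)=cv2.minAreaRect((P[:,:2]*1000).astype(np.float32)); b=cv2.boxPoints((c,s,a)); 
    e=[b[1]-b[0],b[2]-b[1]]; L=max(e,key=np.linalg.norm)
    print(name,len(P),"c",np.round(c,1),"size",np.round(s,1),"long-axis yaw",round(float(np.degrees(np.arctan2(L[1],L[0]))),1),"zmed",np.nanmedian(P[:,2]).round(4))
def box(u0,u1,v0,v1):
    m=np.zeros((480,640),bool); m[v0:v1,u0:u1]=1; return m
z=W[...,2]
rect(box(255,290,190,215)&(z>.012),name="bar")
rect(box(225,255,250,278)&(z>.015),name="drum")
rect(box(125,155,215,236)&(z>.03),name="green"); rect(box(125,158,234,262)&(z>.005)&(z<.05)&(W[...,1]>.575),name="g2")
rect(box(310,395,170,290)&(z>.055)&(z<.08)&(W[...,1]<.09),name="case")
sat=im.max(2)-im.min(2)
mb=box(150,235,180,260)&(z>.04)
wh=mb&(sat<28)&(im.max(2)>110)
P=W[wh]; P=P[np.isfinite(P).all(1)]
c=P.mean(0); n=np.linalg.svd(P-c)[2][2]; n*=np.sign(n[2]); r=np.abs((P-c)@n); P=P[r<.006]; c=P.mean(0); n=np.linalg.svd(P-c)[2][2]; n*=np.sign(n[2])
print("board pts",len(P),"c",c.round(4),"n",n.round(3),"tilt",np.degrees(np.arccos(n[2])).round(1),"dir up",np.degrees(np.arctan2(-n[1],-n[0])).round(1))
up=np.array([-n[0]*n[2],-n[1]*n[2],n[0]**2+n[1]**2]); up/=np.linalg.norm(up); y=np.cross(n,up)
q=np.c_[(P-c)@up,(P-c)@y]*1000
cc,s,a=cv2.minAreaRect(q.astype(np.float32)); print("rect",np.round(cc,1),np.round(s,1),round(a,1), "world ctr top face",(c+up*cc[0]/1000+y*cc[1]/1000).round(4))
dk=mb&(im.sum(2)<230)&(sat>25); Pd=W[dk]; h=(Pd-c)@n; Pd=Pd[(h>.015)&(h<.035)]
q=np.c_[(Pd-c)@up,(Pd-c)@y]*1000; print("rib",len(Pd),cv2.minAreaRect(q.astype(np.float32)),"ctr",Pd.mean(0).round(4),"h",np.median(h[(h>.01)]).round(4))
```

```text
bar 190 c [600.2 213. ] size [30.2 76.7] long-axis yaw -89.4 zmed 0.0214
drum 205 c [418.1 313.8] size [32.5 53.8] long-axis yaw -75.1 zmed 0.0305
green 187 c [531.5 599.4] size [38.5 42.5] long-axis yaw -76.2 zmed 0.0388
g2 298 c [462.2 601.9] size [73.9 53.8] long-axis yaw 0.0 zmed 0.0151
case 1335 c [510.4 -23.9] size [225.9 273.9] long-axis yaw -0.4 zmed 0.0699
board pts 879 c [0.542  0.4334 0.0801] n [-0.424 -0.258  0.868] tilt 29.8 dir up 31.3
rect [-9.1  1. ] [149.9  69.9] 0.7 world ctr top face [0.5347 0.4302 0.0756]
rib 130 ((-32.58449172973633, -0.07614326477050781), (72.33467102050781, 18.266462326049805), 1.0837833881378174) ctr [0.5074 0.4111 0.0856] h 0.0251
```

```bash
cat >> h.py <<'E'
import json
def down(yaw,tilt_axis=None,tilt=0):
    """tool pointing down with tool x at world yaw (deg); then tilt (deg) about world axis"""
    y=np.radians(yaw); r=R.from_matrix(np.array([[np.cos(y),np.sin(y),0],[np.sin(y),-np.cos(y),0],[0,0,-1]]).copy())
    return r if tilt_axis is None else R.from_rotvec(np.radians(tilt)*np.array(tilt_axis))*r
def plan(wps,step=3.5,ang=.11,start=None):
    """wps: (pos, R or None, grip, [rows]) -> prints rows; start from measured pose"""
    o=bot.get_obs()
    p,r=(np.array(o["eef_pos"]),R.from_quat(o["tool_rot"])) if start is None else start
    out=[]
    for w in wps:
        q=np.array(w[0],float) if w[0] is not None else p; g=w[2]; rt=w[1] if w[1] is not None else r
        rv=(r.inv()*rt).as_rotvec(); n=max(1,int(np.ceil(max(np.linalg.norm(q-p)*100/step,np.linalg.norm(rv)/ang))))
        if len(w)>3: n=max(n,w[3])
        p0=p.copy()
        for i in range(n):
            t=p0+(q-p0)*(i+1)/n
            s=np.round(r.inv().apply(t-p)*100,2)+0.; a=np.round((r.inv()*rt).as_rotvec()/(n-i),3)+0.
            out.append([g,s.tolist(),a.tolist()]); p=p+r.apply(s/100); r=r*R.from_rotvec(a)
    for i in range(0,len(out),12): print(json.dumps(out[i:i+12]).replace(" ","").replace(".0,",",").replace(".0]","]"))
    return p,r
E
python3 - <<'E'
from h import *
plan([((.19,-.44,.37),None,1),((.46,.25,.36),down(90),1)])
E
```

```text
[[1,[0.25,-0.41,-2.79],[0,0,0]],[1,[0.25,-0.41,-2.79],[0,0,0]],[1,[0.24,-0.42,-2.79],[0,0,0]],[1,[0.25,-0.41,-2.79],[0,0,0]],[1,[0.25,-0.41,-2.79],[0,0,0]],[1,[2.31,-2.45,0.05],[0,0,-0.054]],[1,[2.43,-2.33,0.05],[0,0,-0.054]],[1,[2.56,-2.19,0.05],[0,0,-0.054]],[1,[2.68,-2.05,0.05],[0,0,-0.054]],[1,[2.77,-1.9,0.05],[0,0,-0.054]],[1,[2.88,-1.75,0.05],[0,0,-0.054]],[1,[2.97,-1.59,0.05],[0,0,-0.054]]]
[[1,[3.05,-1.43,0.05],[0,0,-0.054]],[1,[3.12,-1.26,0.05],[0,0,-0.054]],[1,[3.19,-1.09,0.05],[0,0,-0.054]],[1,[3.24,-0.92,0.05],[0,0,-0.054]],[1,[3.28,-0.74,0.05],[0,0,-0.054]],[1,[3.32,-0.56,0.05],[0,0,-0.054]],[1,[3.35,-0.38,0.05],[0,0,-0.054]],[1,[3.36,-0.21,0.05],[0,0,-0.054]],[1,[3.37,-0.02,0.05],[0,0,-0.054]],[1,[3.36,0.17,0.05],[0,0,-0.054]],[1,[3.35,0.34,0.06],[0,0,-0.054]],[1,[3.33,0.52,0.05],[0,0,-0.054]]]
[[1,[3.29,0.71,0.05],[0,-0.001,-0.054]],[1,[3.26,0.87,0.04],[0,0,-0.054]],[1,[3.19,1.06,0.05],[-0.001,-0.001,-0.055]]]
```

Emit:
play_rows([
  [1,[0.3,-0.4,-2.8],[0,0,0]],
  [1,[0.3,-0.4,-2.8],[0,0,0]],
  [1,[0.2,-0.4,-2.8],[0,0,0]],
  [1,[0.2,-0.4,-2.8],[0,0,0]],
  [1,[0.2,-0.4,-2.8],[0,0,0]],
  [1,[2.3,-2.4,0],[0,0,-0.054]],
  [1,[2.4,-2.3,0],[0,0,-0.054]],
  [1,[2.6,-2.2,0.1],[0,0,-0.054]],
  [1,[2.7,-2.0,0],[0,0,-0.054]],
  [1,[2.8,-1.9,0.1],[0,0,-0.054]],
  [1,[2.9,-1.8,0],[0,0,-0.054]],
  [1,[3.0,-1.6,0.1],[0,0,-0.054]],
])

```text
clock: 1.1
eef_pos: [0.2768, -0.2198, 0.3681]
tool_rot: [0.928, 0.372, -0.0, -0.0]
ft_force: [1.6, 0.0, 0.6]
grip_width: 0.085
```

Emit:
play_rows([
  [1,[3.0,-1.4,0],[0,0,-0.054]],
  [1,[3.1,-1.3,0.1],[0,0,-0.054]],
  [1,[3.2,-1.1,0],[0,0,-0.054]],
  [1,[3.2,-0.9,0.1],[0,0,-0.054]],
  [1,[3.3,-0.7,0],[0,0,-0.054]],
  [1,[3.3,-0.6,0.1],[0,0,-0.054]],
  [1,[3.4,-0.4,0],[0,0,-0.054]],
  [1,[3.4,-0.2,0.1],[0,0,-0.054]],
  [1,[3.4,0,0],[0,0,-0.054]],
  [1,[3.4,0.2,0.1],[0,0,-0.054]],
  [1,[3.4,0.3,0],[0,0,-0.054]],
  [1,[3.3,0.5,0.1],[0,0,-0.054]],
])

```text
clock: 2.1
eef_pos: [0.424, 0.1577, 0.362]
tool_rot: [0.761, 0.648, -0.0, -0.0]
ft_force: [0.6, -0.6, 0.2]
grip_width: 0.0851
```

Emit:
play_rows([
  [1,[3.3,0.7,0],[0,0,-0.054]],
  [1,[3.3,0.9,0],[0,0,-0.054]],
  [1,[3.2,1.0,0],[0,0,-0.054]],
  [1,[0,0,0],[0,0,0]],
])

```text
clock: 2.43
eef_pos: [0.4616, 0.2553, 0.3593]
tool_rot: [0.705, 0.709, -0.001, -0.001]
ft_force: [-0.9, -1.2, -1.2]
grip_width: 0.0852
```

Run:
```python
from h import *
o=bot.get_obs(); print({k:np.round(o[k],3).tolist() for k in ("clock","joint_pos","eef_pos","tool_rot")})
im,d,W,T,K=cam("wrist"); save("w1",im); np.save("w1.npy",W); print(T.round(3))
```

```text
{'clock': 2.433, 'joint_pos': [0.504, 0.288, 0.398, 1.683, 0.002, 2.07], 'eef_pos': [0.462, 0.255, 0.359], 'tool_rot': [0.705, 0.709, -0.001, -0.001]}
[[ 1.    -0.006  0.002  0.461]
 [ 0.005  0.956  0.292  0.329]
 [-0.004 -0.292  0.956  0.502]
 [ 0.     0.     0.     1.   ]]
```

View pics/w1.png

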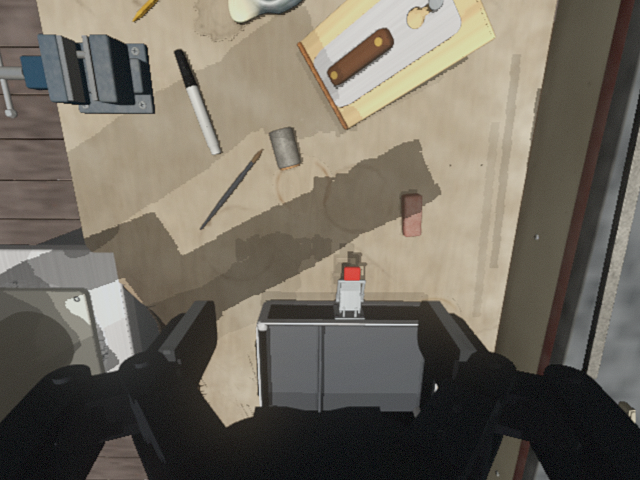

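Wrist view: bar (412,215), drum (285,148), latch tab (350,274), board at upper right. I'll refine the measurements from this cloud.

```bash
cat > meas.py <<'E'
from h import *
def rect(W,m,name=""):
    P=W[m]; P=P[np.isfinite(P).all(1)]
    (c,s,a)=cv2.minAreaRect((P[:,:2]*1000).astype(np.float32)); b=cv2.boxPoints((c,s,a))
    L=max([b[1]-b[0],b[2]-b[1]],key=np.linalg.norm)
    print(name,len(P),"c",np.round(c,1),"size",np.round(s,1),"long yaw",round(float(np.degrees(np.arctan2(L[1],L[0]))),1),"z",np.percentile(P[:,2],[5,50,95]).round(4))
def near(W,c,r,z0,z1): return (np.hypot(W[...,0]-c[0],W[...,1]-c[1])<r)&(W[...,2]>z0)&(W[...,2]<z1)
E
python3 - <<'E'
from meas import *
W=np.load("w1.npy"); im=cv2.imread("pics/w1.png").astype(int)
rect(W,near(W,(.6,.213),.06,.018,.03),"bar top"); rect(W,near(W,(.418,.313),.05,.010,.04),"drum"); rect(W,near(W,(.418,.313),.05,.028,.04),"drum top")
red=(im[...,2]>170)&(im[...,1]<80); rect(W,red&near(W,(.51,.15),.05,.03,.1),"tab")
z=W[...,2]
print("bench z",np.nanmedian(z[190:205,340:380]))
fr=near(W,(.51,.07),.16,.062,.078)&(W[...,1]>.05)&(W[...,1]<.09); 
P=W[fr]; print("front rim x",np.percentile(P[:,0],[1,99]).round(4),"y",np.percentile(P[:,1],[1,50,98]).round(4))
for u in (290,310,380,400):
    col=W[300:335,u]; print(u,[(r+300,col[r].round(3).tolist()) for r in range(0,35,3)])
# board
sat=im.max(2)-im.min(2); v,u=np.mgrid[0:480,0:640]
wh=(v<135)&(u>300)&(sat<28)&(im.max(2)>90)&(z>.04)&(z<.16)
P=W[wh]; 
for _ in range(4):
    c=P.mean(0); n=np.linalg.svd(P-c,full_matrices=False)[2][2]; n*=np.sign(n[2]); P=P[np.abs((P-c)@n)<.004]
up=np.array([-n[0]*n[2],-n[1]*n[2],n[0]**2+n[1]**2]); up/=np.linalg.norm(up); y=np.cross(n,up)
q=np.c_[(P-c)@up,(P-c)@y]*1000; print(len(P),c.round(4),"n",n.round(3),"up",up.round(3),cv2.minAreaRect(q.astype(np.float32)),np.percentile(q,[1,99],axis=0).round(1).tolist())
h=(W-c)@n; rib=(v<100)&(u>310)&(u<410)&(h>.02)&(h<.032); Pr=W[rib]; q=np.c_[(Pr-c)@up,(Pr-c)@y]*1000
print("rib",len(Pr),cv2.minAreaRect(q.astype(np.float32)),Pr.mean(0).round(4),"h",np.median((Pr-c)@n).round(4))
E
```

```text
bar top 550 c [595.9 220.2] size [25.7 60.2] long yaw -84.4 z [0.0183 0.0222 0.0245]
drum 974 c [402.5 309. ] size [58.2 52.4] long yaw 14.6 z [0.0214 0.03   0.0328]
drum top 655 c [414.6 312.1] size [24.7 52.4] long yaw -76.6 z [0.0285 0.031  0.0331]
tab 171 c [507.2 149.7] size [20.7 17.2] long yaw 1.8 z [0.066  0.0673 0.0687]
bench z -0.0001755091579666579
front rim x [0.3737 0.6008] y [0.053  0.075  0.0767]
290 [(300, [0.417, 0.076, 0.001]), (303, [0.418, 0.077, 0.012]), (306, [0.418, 0.074, 0.018]), (309, [0.419, 0.075, 0.029]), (312, [0.42, 0.074, 0.038]), (315, [0.421, 0.075, 0.047]), (318, [0.421, 0.074, 0.055]), (321, [nan, nan, nan]), (324, [0.422, 0.073, 0.069]), (327, [0.418, 0.04, 0.023]), (330, [0.418, 0.034, 0.023]), (333, [0.418, 0.029, 0.023])]
310 [(300, [0.449, 0.075, -0.002]), (303, [0.449, 0.076, 0.011]), (306, [0.45, 0.075, 0.018]), (309, [0.45, 0.075, 0.028]), (312, [0.45, 0.074, 0.037]), (315, [0.45, 0.074, 0.046]), (318, [0.45, 0.075, 0.056]), (321, [0.451, 0.076, 0.066]), (324, [0.451, 0.073, 0.07]), (327, [0.45, 0.039, 0.022]), (330, [0.45, 0.035, 0.023]), 
[... 403 characters left out ...]
, 0.076, -0.002]), (303, [0.592, 0.076, 0.009]), (306, [0.591, 0.074, 0.015]), (309, [0.588, 0.074, 0.025]), (312, [0.586, 0.074, 0.035]), (315, [0.584, 0.074, 0.044]), (318, [0.582, 0.075, 0.053]), (321, [0.58, 0.074, 0.062]), (324, [0.578, 0.075, 0.07]), (327, [0.592, 0.041, 0.022]), (330, [0.592, 0.035, 0.022]), (333, [0.592, 0.031, 0.023])]
1753 [0.5546 0.4184 0.0734] n [-0.105 -0.457  0.883] up [0.197 0.861 0.469] ((19.57339859008789, -67.16775512695312), (100.31658935546875, 275.92730712890625), 17.643407821655273) [[-65.1, -202.4], [64.4, 47.5]]
rib 517 ((-3.6062564849853516, 39.23194885253906), (19.60230255126953, 49.13271713256836), 54.55281066894531) [0.5198 0.4181 0.0944] h 0.0221
```

Run:
```python
from h import *
s=plan([((.596,.220,.07),down(93),1),((.596,.220,.003),None,1,4)])
print("close 4 rows at -1, then")
plan([((.596,.220,.14),None,-1),((.585,-.01,.14),down(90),-1),((.585,-.01,.028),None,-1),(None,None,0,3),((.585,-.01,.14),None,0)],start=s)
```

```text
[[1,[-0.33,1.36,2.89],[0,0,-0.005]],[1,[-0.33,1.36,2.9],[0,0,-0.005]],[1,[-0.34,1.36,2.89],[0,0,-0.005]],[1,[-0.35,1.36,2.9],[0,0,-0.005]],[1,[-0.36,1.35,2.89],[-0.001,0,-0.005]],[1,[-0.36,1.35,2.9],[0,0,-0.005]],[1,[-0.37,1.35,2.9],[-0.001,0,-0.005]],[1,[-0.37,1.34,2.89],[0,0,-0.005]],[1,[-0.39,1.34,2.9],[-0.001,0.001,-0.005]],[1,[-0.39,1.34,2.9],[0,0,-0.005]],[1,[0,0,1.68],[0,0,0]],[1,[0,0,1.67],[0,0,0]]]
[[1,[0,0,1.68],[0,0,0]],[1,[0.01,0,1.67],[0,0,0]]]
close 4 rows at -1, then
[[-1,[0,0,-3.42],[0,0,0]],[-1,[-0.01,0,-3.43],[0,0,0]],[-1,[0,0,-3.42],[0,0,0]],[-1,[0,0,-3.43],[0,0,0]],[-1,[-3.27,-0.33,0],[0,0,0.008]],[-1,[-3.28,-0.3,0],[0,0,0.007]],[-1,[-3.28,-0.29,0.01],[0,0,0.008]],[-1,[-3.28,-0.25,0],[0,0,0.007]],[-1,[-3.28,-0.23,0],[0,0,0.008]],[-1,[-3.28,-0.21,0],[0,0,0.007]],[-1,[-3.29,-0.18,0],[0,0,0.008]],[-1,[0,0,2.8],[0,0,0]]]
[[-1,[0.01,0,2.8],[0,0,0]],[-1,[0,0,2.8],[0,0,0]],[-1,[0,0,2.8],[0,0,0]],[0,[0,0,0],[0,0,0]],[0,[0,0,0],[0,0,0]],[0,[0,0,0],[0,0,0]],[0,[0,0,-2.8],[0,0,0]],[0,[0,0,-2.8],[0,0,0]],[0,[0,0,-2.8],[0,0,0]],[0,[-0.01,0,-2.8],[0,0,0]]]
```

Emit:
play_rows([
  [1,[-0.3,1.4,2.9],[0,0,-0.005]],
  [1,[-0.3,1.4,2.9],[0,0,-0.005]],
  [1,[-0.3,1.4,2.9],[0,0,-0.005]],
  [1,[-0.4,1.3,2.9],[0,0,-0.005]],
  [1,[-0.4,1.3,2.9],[0,0,-0.005]],
  [1,[-0.4,1.3,2.9],[0,0,-0.005]],
  [1,[-0.4,1.3,2.9],[0,0,-0.005]],
  [1,[-0.4,1.4,2.9],[0,0,-0.005]],
  [1,[-0.4,1.4,2.9],[0,0,-0.005]],
  [1,[-0.4,1.3,2.9],[0,0,-0.005]],
  [1,[0,0,1.7],[0,0,0]],
  [1,[0,0,1.7],[0,0,0]],
])

```text
clock: 3.48
eef_pos: [0.5957, 0.2143, 0.0362]
tool_rot: [0.691, 0.723, -0.001, -0.001]
ft_force: [0.1, -0.4, 0.3]
grip_width: 0.0852
```

Emit:
play_rows([
  [1,[0,0,1.7],[0,0,0]],
  [1,[0,0,1.5],[0,0,0]],
  [1,[0,0,0],[0,0,0]],
  [-1,[0,0,0],[0,0,0]],
  [-1,[0,0,0],[0,0,0]],
  [-1,[0,0,0],[0,0,0]],
  [-1,[0,0,0],[0,0,0]],
  [-1,[0,0,0],[0,0,0]],
  [-1,[0,0,0],[0,0,0]],
  [-1,[0,0,0],[0,0,0]],
])

```text
clock: 4.32
eef_pos: [0.5974, 0.2168, 0.0079]
tool_rot: [0.69, 0.724, 0.001, 0.001]
ft_force: [0.2, 0.5, 5.1]
grip_width: 0.0246
```

Emit:
play_rows([
  [-1,[0,0,-3.4],[0,0,0]],
  [-1,[0,0,-3.4],[0,0,0]],
  [-1,[0,0,-3.4],[0,0,0]],
  [-1,[0,0,-3.4],[0,0,0]],
  [-1,[-3.3,-0.3,0],[0,0,0.008]],
  [-1,[-3.3,-0.3,0],[0,0,0.007]],
  [-1,[-3.3,-0.3,0],[0,0,0.008]],
  [-1,[-3.3,-0.2,0],[0,0,0.007]],
  [-1,[-3.3,-0.2,0],[0,0,0.008]],
  [-1,[-3.3,-0.2,0],[0,0,0.007]],
  [-1,[-3.3,-0.2,0],[0,0,0.008]],
  [-1,[0,0,0],[0,0,0]],
])

```text
clock: 5.32
eef_pos: [0.5844, -0.0208, 0.1421]
tool_rot: [0.711, 0.703, -0.001, 0.001]
ft_force: [-0.6, 0.0, -0.6]
grip_width: 0.024
```

Emit:
play_rows([
  [-1,[0,0,2.8],[0,0,0]],
  [-1,[0,0,2.8],[0,0,0]],
  [-1,[0,0,2.8],[0,0,0]],
  [-1,[0,0,2.5],[0,0,0]],
  [-1,[0,0,0],[0,0,0]],
  [0,[0,0,0],[0,0,0]],
  [0,[0,0,0],[0,0,0]],
  [0,[0,0,0],[0,0,0]],
  [0,[0,0,-2.8],[0,0,0]],
  [0,[0,0,-2.8],[0,0,0]],
  [0,[0,0,-2.8],[0,0,0]],
  [0,[0,0,-2.8],[0,0,0]],
])

```text
clock: 6.32
eef_pos: [0.5854, -0.0149, 0.1477]
tool_rot: [0.708, 0.706, 0.0, 0.0]
ft_force: [2.0, -0.3, -0.2]
grip_width: 0.0427
```

Run:
```python
from meas import *
im,d,W,T,K=cam("top"); rect(W,near(W,(.418,.313),.07,.015,.04),"drum"); rect(W,near(W,(.6,.21),.07,.012,.04),"bar left?") if near(W,(.6,.21),.07,.012,.04).sum()>5 else print("bar gone")
s=plan([((.44,.25,.14),None,1),((.4165,.3115,.08),down(104),1),((.4165,.3115,.006),None,1,4)])
print("close then")
plan([((.4165,.3115,.15),None,-1),((.515,-.01,.15),down(90),-1),((.515,-.01,.032),None,-1),(None,None,0,3),((.515,-.01,.14),None,0)],start=s)
```

```text
drum 206 c [418.3 313.8] size [32.8 52.6] long yaw -76.4 z [0.0211 0.0305 0.0365]
bar gone
[[1,[2.94,-1.67,0.14],[0,0,0]],[1,[2.94,-1.67,0.14],[0,0,0]],[1,[2.93,-1.67,0.14],[0,0,0]],[1,[2.94,-1.66,0.14],[0,0,0]],[1,[2.94,-1.67,0.14],[0,0,0]],[1,[2.94,-1.67,0.14],[0,0,0]],[1,[2.93,-1.67,0.14],[0,0,0]],[1,[2.94,-1.67,0.14],[0,0,0]],[1,[2.94,-1.67,0.14],[0,0,0]],[1,[2.05,-0.81,1.99],[0.004,0.001,-0.083]],[1,[2.1,-0.64,1.99],[0.004,0,-0.083]],[1,[2.15,-0.45,2],[0.004,0.001,-0.082]]]
[[1,[0,0,1.85],[0,0,0]],[1,[0,0,1.85],[0,0,0]],[1,[0,0,1.85],[0,0,0]],[1,[0,0,1.85],[0,0,0]]]
close then
[[-1,[0,0,-2.88],[0,0,0]],[-1,[0,0,-2.88],[0,0,0]],[-1,[0,0,-2.88],[0,0,0]],[-1,[0,0,-2.88],[0,0,0]],[-1,[0.01,0,-2.88],[0,0,0]],[-1,[-3.36,0.18,0],[0,0,0.024]],[-1,[-3.35,0.26,0],[0,0,0.024]],[-1,[-3.35,0.34,0],[0,0,0.025]],[-1,[-3.33,0.42,0],[0,0,0.024]],[-1,[-3.33,0.51,-0.01],[0,0,0.025]],[-1,[-3.31,0.58,0],[0,0,0.024]],[-1,[-3.3,0.67,0],[0,0,0.025]]]
[[-1,[-3.27,0.75,0],[0,0,0.024]],[-1,[-3.26,0.82,0],[0,0,0.025]],[-1,[-3.24,0.91,0],[0,0,0.024]],[-1,[0,0,2.95],[0,0,0]],[-1,[0,0,2.95],[0,0,0]],[-1,[0,0,2.95],[0,0,0]],[-1,[-0.01,0,2.95],[0,0,0]],[0,[0,0,0],[0,0,0]],[0,[0,0,0],[0,0,0]],[0,[0,0,0],[0,0,0]],[0,[0,0,-2.7],[0,0,0]],[0,[0,0,-2.7],[0,0,0]]]
[[0,[0.01,0,-2.7],[0,0,0]],[0,[0,0,-2.7],[0,0,0]]]
```

Emit:
play_rows([
  [0,[2.9,-1.7,0.1],[0,0,0]],
  [1,[2.9,-1.7,0.1],[0,0,0]],
  [1,[2.9,-1.7,0.1],[0,0,0]],
  [1,[2.9,-1.6,0.2],[0,0,0]],
  [1,[3.0,-1.7,0.2],[0,0,0]],
  [1,[3.0,-1.7,0.1],[0,0,0]],
  [1,[2.9,-1.7,0.1],[0,0,0]],
  [1,[3.0,-1.6,0.2],[0,0,0]],
  [1,[2.9,-1.7,0.1],[0,0,0]],
  [1,[2.1,-0.8,2.0],[0,0,-0.083]],
  [1,[2.1,-0.6,2.0],[0,0,-0.083]],
  [1,[2.1,-0.5,2.0],[0,0,-0.082]],
])

```text
clock: 7.37
eef_pos: [0.4117, 0.3131, 0.0742]
tool_rot: [0.614, 0.789, 0.002, 0.001]
ft_force: [0.3, -1.1, 0.1]
grip_width: 0.0855
```

Emit:
play_rows([
  [1,[0,0,1.9],[0,0,0]],
  [1,[0,0,1.9],[0,0,0]],
  [1,[0,0,1.9],[0,0,0]],
  [1,[0,0,1.7],[0,0,0]],
  [1,[0,0,0],[0,0,0]],
  [-1,[0,0,0],[0,0,0]],
  [-1,[0,0,0],[0,0,0]],
  [-1,[0,0,0],[0,0,0]],
  [-1,[0,0,0],[0,0,0]],
  [-1,[0,0,0],[0,0,0]],
  [-1,[0,0,0],[0,0,0]],
  [-1,[0,0,0],[0,0,0]],
])

```text
clock: 8.37
eef_pos: [0.4103, 0.3117, 0.0041]
tool_rot: [0.615, 0.788, 0.001, -0.001]
ft_force: [-11.7, -3.9, 26.3]
grip_width: 0.031
```

Emit:
play_rows([
  [-1,[0,0,-2.0],[0,0,0]],
  [-1,[0,0,-3.2],[0,0,0]],
  [-1,[0,0,-3.2],[0,0,0]],
  [-1,[0,0,-3.2],[0,0,0]],
  [-1,[0,0,-2.9],[0,0,0]],
  [-1,[-3.3,0.2,0],[0,0,0.024]],
  [-1,[-3.3,0.3,0],[0,0,0.024]],
  [-1,[-3.3,0.4,0],[0,0,0.025]],
  [-1,[-3.3,0.5,0],[0,0,0.024]],
  [-1,[-3.3,0.5,0],[0,0,0.025]],
  [-1,[-3.3,0.6,0],[0,0,0.024]],
  [-1,[-3.3,0.7,0],[0,0,0.025]],
])

```text
clock: 9.37
eef_pos: [0.4834, 0.0871, 0.1465]
tool_rot: [0.681, 0.732, 0.002, 0.001]
ft_force: [0.8, 0.1, -1.1]
grip_width: 0.0307
```

Emit:
play_rows([
  [-1,[-3.3,0.8,0],[0,0,0.024]],
  [-1,[-3.3,0.8,0],[0,0,0.025]],
  [-1,[-3.3,0.9,0],[0,0,0.024]],
  [-1,[0,0,0],[0,0,0]],
])

```text
clock: 9.7
eef_pos: [0.5147, -0.0146, 0.1465]
tool_rot: [0.71, 0.704, 0.001, 0.003]
ft_force: [0.4, 1.3, -1.0]
grip_width: 0.0308
```

Lower the drum in, release, then back off to view the board.

Emit:
play_rows([
  [-1,[0,0,2.9],[0,0,0]],
  [-1,[0,0,2.9],[0,0,0]],
  [-1,[0,0,2.9],[0,0,0]],
  [-1,[0,0,2.7],[0,0,0]],
  [-1,[0,0,0],[0,0,0]],
  [0,[0,0,0],[0,0,0]],
  [0,[0,0,0],[0,0,0]],
  [0,[0,0,0],[0,0,0]],
  [0,[0,0,-3.5],[0,0,0]],
  [0,[0,0,-3.5],[0,0,0]],
  [0,[0,0,-3.5],[0,0,0]],
  [0,[0,0,-3.5],[0,0,0]],
])

```text
clock: 10.7
eef_pos: [0.5125, -0.009, 0.1739]
tool_rot: [0.707, 0.707, 0.001, 0.001]
ft_force: [1.3, 0.2, 0.0]
grip_width: 0.0429
```

Run:
```python
from meas import *
plan([((.44,.28,.30),down(60),1)])
```

```text
[[1,[2.89,-0.72,-1.26],[0,0,0.052]],[1,[2.85,-0.87,-1.27],[0,0,0.052]],[1,[2.8,-1.02,-1.26],[0,0,0.052]],[1,[2.74,-1.16,-1.26],[0,0,0.053]],[1,[2.68,-1.3,-1.26],[0,0,0.052]],[1,[2.61,-1.45,-1.27],[0.001,0,0.053]],[1,[2.52,-1.58,-1.26],[0,0,0.052]],[1,[2.44,-1.7,-1.26],[0.001,0,0.053]],[1,[2.35,-1.84,-1.26],[0,0,0.052]],[1,[2.25,-1.96,-1.26],[0.001,-0.001,0.053]]]
```

Emit:
play_rows([
  [1,[2.9,-0.7,-1.3],[0,0,0.052]],
  [1,[2.9,-0.9,-1.3],[0,0,0.052]],
  [1,[2.8,-1.0,-1.3],[0,0,0.052]],
  [1,[2.7,-1.2,-1.3],[0,0,0.052]],
  [1,[2.7,-1.3,-1.3],[0,0,0.052]],
  [1,[2.6,-1.4,-1.3],[0,0,0.052]],
  [1,[2.5,-1.6,-1.3],[0,0,0.052]],
  [1,[2.4,-1.7,-1.3],[0,0,0.052]],
  [1,[2.3,-1.8,-1.3],[0,0,0.052]],
  [1,[2.3,-2.0,-1.3],[0,0,0.052]],
  [1,[0,0,0],[0,0,0]],
  [1,[0,0,0],[0,0,0]],
])

```text
clock: 11.7
eef_pos: [0.4394, 0.2813, 0.3028]
tool_rot: [0.864, 0.503, 0.002, 0.0]
ft_force: [-0.2, -1.1, 0.6]
grip_width: 0.0853
```

Run:
```python
from h import *
o=bot.get_obs(); print({k:np.round(o[k],3).tolist() for k in ("clock","joint_pos","eef_pos","tool_rot")})
im,d,W,T,K=cam("wrist"); np.save("w2.npy",W); save("w2",im)
im2,d2,W2,_,_=cam("top"); save("t2",im2); np.save("t2.npy",W2)
t=cv2.resize(im2[165:295,290:430],(430,400),interpolation=cv2.INTER_CUBIC)
save("v2",np.hstack([im[:400,270:640],t]))
```

```text
{'clock': 11.7, 'joint_pos': [0.57, 0.263, 0.219, 1.522, -0.0, 2.657], 'eef_pos': [0.439, 0.281, 0.303], 'tool_rot': [0.864, 0.503, 0.002, 0.0]}
```

View pics/v2.png

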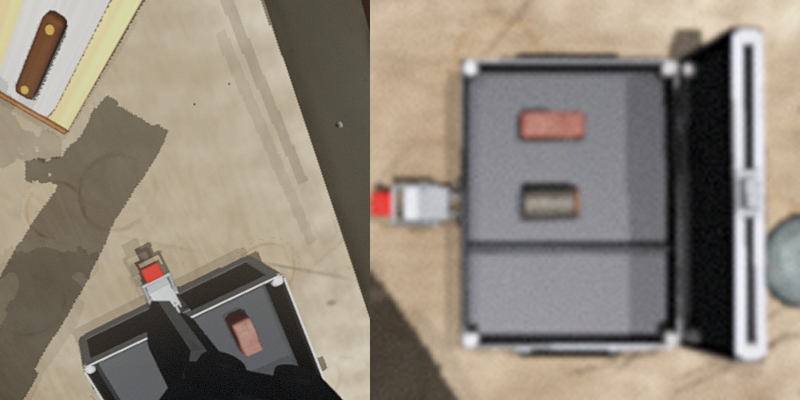

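Both items are in the wide bay. Next I go tilted over the rib, viewing from the downslope side.

```bash
cat >> h.py <<'E'
def boardframe(yaw,tilt=30):
    a=np.radians(yaw); t=np.radians(tilt); c,s=np.cos(t),np.sin(t)
    up=np.array([c*np.cos(a),c*np.sin(a),s]); n=np.array([-s*np.cos(a),-s*np.sin(a),c])
    return up,n,np.cross(n,up)
def boardtool(yaw,tilt=30):
    up,n,y=boardframe(yaw,tilt); return R.from_matrix(np.c_[-up,np.cross(-n,-up),-n])
E
python3 - <<'E'
from h import *
up,n,y=boardframe(31.3); rib=np.array([.5074,.4111,.0856])
s=plan([((.43,.33,.30),down(135),1),(rib+n*.14-up*.0,boardtool(31.3),1)])
print(s[0],s[1].as_matrix().round(2))
E
```

```text
[[1,[0.33,-0.28,0.01],[0,0,-0.109]],[1,[0.36,-0.24,0.01],[0,0,-0.109]],[1,[0.38,-0.2,0.01],[0,0,-0.109]],[1,[0.4,-0.16,0.01],[0,0,-0.109]],[1,[0.41,-0.11,0.01],[0,0,-0.109]],[1,[0.43,-0.07,0],[0,0,-0.109]],[1,[0.43,-0.02,0.01],[0,0,-0.108]],[1,[0.43,0.03,0.01],[0,0,-0.109]],[1,[0.42,0.07,0.01],[0,0,-0.108]],[1,[0.42,0.12,0.01],[0,0,-0.109]],[1,[0.39,0.16,0.01],[0,0,-0.108]],[1,[0.38,0.21,0.01],[0.001,0.001,-0.109]]]
[[1,[0.15,0.34,0.72],[-0.027,-0.034,-0.1]],[1,[0.14,0.33,0.72],[-0.027,-0.034,-0.1]],[1,[0.13,0.33,0.72],[-0.027,-0.034,-0.1]],[1,[0.12,0.32,0.73],[-0.027,-0.034,-0.1]],[1,[0.11,0.31,0.74],[-0.027,-0.034,-0.1]],[1,[0.11,0.31,0.74],[-0.027,-0.034,-0.1]],[1,[0.11,0.29,0.74],[-0.027,-0.034,-0.1]],[1,[0.1,0.29,0.75],[-0.026,-0.034,-0.1]],[1,[0.1,0.27,0.75],[-0.027,-0.034,-0.1]],[1,[0.09,0.27,0.75],[-0.026,-0.034,-0.1]],[1,[0.1,0.25,0.76],[-0.027,-0.034,-0.1]],[1,[0.1,0.25,0.76],[-0.026,-0.034,-0.1]]]
[[1,[0.1,0.23,0.77],[-0.027,-0.034,-0.1]]]
[0.44759833 0.37473151 0.20682203] [[-0.74 -0.52  0.43]
 [-0.45  0.85  0.26]
 [-0.5   0.   -0.87]]
```

Emit:
play_rows([
  [1,[0.3,-0.3,0],[0,0,-0.109]],
  [1,[0.4,-0.2,0],[0,0,-0.109]],
  [1,[0.4,-0.2,0],[0,0,-0.109]],
  [1,[0.4,-0.2,0],[0,0,-0.109]],
  [1,[0.4,-0.1,0],[0,0,-0.109]],
  [1,[0.4,-0.1,0],[0,0,-0.109]],
  [1,[0.4,0,0],[0,0,-0.109]],
  [1,[0.4,0,0],[0,0,-0.109]],
  [1,[0.4,0.1,0],[0,0,-0.109]],
  [1,[0.4,0.1,0],[0,0,-0.109]],
  [1,[0.4,0.2,0],[0,0,-0.109]],
  [1,[0.4,0.2,0],[0,0,-0.109]],
])

```text
clock: 12.8
eef_pos: [0.4306, 0.3281, 0.3001]
tool_rot: [0.38, 0.925, -0.001, -0.0]
ft_force: [-0.0, -0.3, -0.2]
grip_width: 0.0852
```

Emit:
play_rows([
  [1,[0.2,0.3,0.7],[-0.027,-0.034,-0.1]],
  [1,[0.1,0.3,0.7],[-0.027,-0.034,-0.1]],
  [1,[0.1,0.3,0.7],[-0.027,-0.034,-0.1]],
  [1,[0.1,0.3,0.7],[-0.027,-0.034,-0.1]],
  [1,[0.1,0.3,0.7],[-0.027,-0.034,-0.1]],
  [1,[0.1,0.3,0.7],[-0.027,-0.034,-0.1]],
  [1,[0.1,0.3,0.7],[-0.027,-0.034,-0.1]],
  [1,[0.1,0.3,0.7],[-0.026,-0.034,-0.1]],
  [1,[0.1,0.3,0.8],[-0.027,-0.034,-0.1]],
  [1,[0.1,0.3,0.8],[-0.026,-0.034,-0.1]],
  [1,[0.1,0.2,0.8],[-0.027,-0.034,-0.1]],
  [1,[0.1,0.2,0.8],[-0.026,-0.034,-0.1]],
])

```text
clock: 13.8
eef_pos: [0.4467, 0.3679, 0.2147]
tool_rot: [-0.215, 0.946, 0.065, 0.234]
ft_force: [0.5, 0.2, 0.0]
grip_width: 0.0854
```

Emit:
play_rows([
  [1,[0.1,0.2,0.8],[-0.027,-0.034,-0.1]],
  [1,[0,0,0],[0,0,0]],
  [1,[0,0,0],[0,0,0]],
])

```text
clock: 14.05
eef_pos: [0.4479, 0.3705, 0.2068]
tool_rot: [-0.26, 0.931, 0.069, 0.248]
ft_force: [-0.1, -0.1, -0.4]
grip_width: 0.0857
```

Run:
```python
from h import *
o=bot.get_obs(); print({k:np.round(o[k],3).tolist() for k in ("clock","joint_pos","eef_pos","tool_rot")})
im,d,W,T,K=cam("wrist"); np.save("w3.npy",W); save("w3",im)
```

```text
{'clock': 14.05, 'joint_pos': [0.742, 0.066, -0.416, 0.577, -0.098, 0.172], 'eef_pos': [0.448, 0.371, 0.207], 'tool_rot': [-0.26, 0.931, 0.069, 0.248]}
```

View pics/w3.png

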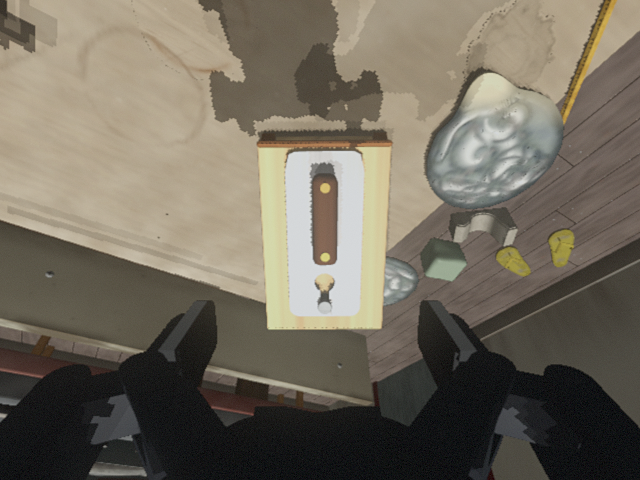

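Clear view: rib (325,180–260), board (287–362,150–318), keyhole and stud (325,285–305), all aligned with the tool. The green block is down beyond the bench edge (decor).

```bash
cat > bd.py <<'E'
from h import *
def fit(W,im):
    im=im.astype(int); v,u=np.mgrid[0:480,0:640]
    box=(u>255)&(u<395)&(v>140)&(v<325)&np.isfinite(W[...,2])
    sat=im.max(2)-im.min(2); wh=box&(sat<35)&(im.min(2)>150)
    P=W[wh]
    for _ in range(4):
        c=P.mean(0); n=np.linalg.svd(P-c,full_matrices=False)[2][2]; n*=np.sign(n[2]); P=P[np.abs((P-c)@n)<.004]
    up=np.array([-n[0]*n[2],-n[1]*n[2],n[0]**2+n[1]**2]); up/=np.linalg.norm(up); y=np.cross(n,up)
    q=np.c_[(P-c)@up,(P-c)@y]*1000; r=cv2.minAreaRect(q.astype(np.float32))
    C=c+up*r[0][0]/1000+y*r[0][1]/1000
    print(len(P),"tilt",np.degrees(np.arccos(n[2])).round(1),"yaw",np.degrees(np.arctan2(up[1],up[0])).round(1),"rect",r,"ctr topface",C.round(4))
    h=(W-C)@n; rib=box&(h>.018)&(h<.034); Pr=W[rib]; q=np.c_[(Pr-C)@up,(Pr-C)@y]*1000
    print("rib",len(Pr),cv2.minAreaRect(q.astype(np.float32)),Pr.mean(0).round(4),"h",np.median((Pr-C)@n).round(4))
    st=box&(v>270)&(h>.003)&(h<.015); 
    return C,up,n,y
if __name__=="__main__":
    W=np.load("w3.npy"); im=cv2.cvtColor(cv2.imread("pics/w3.png"),cv2.COLOR_BGR2RGB); fit(W,im)
E
python3 bd.py
```

```text
1974 tilt 28.9 yaw 30.2 rect ((1.6869983673095703, -1.3710823059082031), (40.839664459228516, 107.22225952148438), 37.334564208984375) ctr topface [0.5131 0.4166 0.061 ]
rib 2236 ((-2.943103790283203, 0.02113819122314453), (78.24784088134766, 21.970867156982422), 1.4220272302627563) [0.4991 0.4082 0.0804] h 0.0253
```

Run:
```python
from h import *
up,n,y=boardframe(31); top=np.array([.5003,.4092,.0817]); Rt=boardtool(31)
s=plan([(top+n*.03,Rt,1),(top-n*.023,None,1,4)])
print(s[0])
```

```text
[[1,[0.2,0.13,2.78],[0.001,0,0.001]],[1,[0.2,0.14,2.78],[0,0,0.001]],[1,[0.2,0.13,2.78],[0.001,-0.001,0.001]],[1,[0.2,0.14,2.78],[0,0,0]],[1,[0,0,1.33],[0,0,0]],[1,[0,0,1.32],[0,0,0]],[1,[0,0,1.33],[0,0,0]],[1,[0,0,1.32],[0,0,0]]]
[0.51012236 0.41511296 0.06181702]
```

Emit:
play_rows([
  [1,[0.2,0.1,2.8],[0,0,0]],
  [1,[0.2,0.1,2.8],[0,0,0]],
  [1,[0.2,0.2,2.8],[0,0,0]],
  [1,[0.2,0.1,2.7],[0,0,0]],
  [1,[0,0,1.3],[0,0,0]],
  [1,[0,0,1.3],[0,0,0]],
  [1,[0,0,1.3],[0,0,0]],
  [1,[0,0,1.3],[0,0,0]],
  [-1,[0,0,0],[0,0,0]],
  [-1,[0,0,0],[0,0,0]],
  [-1,[0,0,0],[0,0,0]],
  [-1,[0,0,0],[0,0,0]],
])

```text
clock: 15.1
eef_pos: [0.5096, 0.4165, 0.064]
tool_rot: [-0.262, 0.93, 0.07, 0.25]
ft_force: [0.0, -0.2, 0.6]
grip_width: 0.0389
```

Emit:
play_rows([
  [-1,[0,0,0],[0,0,0]],
  [-1,[0,0,0],[0,0,0]],
  [-1,[0,0,0],[0,0,0]],
])

```text
clock: 15.35
eef_pos: [0.5094, 0.4164, 0.064]
tool_rot: [-0.262, 0.93, 0.071, 0.25]
ft_force: [-3.1, -3.9, 5.8]
grip_width: 0.0212
```

Emit:
play_rows([
  [-1,[-0.5,0,0],[0,0,0]],
  [-1,[-0.5,0,0],[0,0,0]],
  [-1,[-0.5,0,0],[0,0,0]],
  [-1,[-0.5,0,0],[0,0,0]],
  [-1,[-0.4,0,0],[0,0,0]],
  [-1,[0,0,0],[0,0,0]],
  [-1,[0,0,0],[0,0,0]],
])

```text
clock: 15.93
eef_pos: [0.5202, 0.4229, 0.0711]
tool_rot: [-0.263, 0.931, 0.068, 0.243]
ft_force: [-21.3, -12.0, 14.8]
grip_width: 0.021
```

Run:
```python
from h import *
o=bot.get_obs(); up,n,y=boardframe(31); d=o["eef_pos"]-np.array([.5094,.4164,.064]); print("slid up/y/n mm",(d@np.c_[up,y,n]*1000).round(1), o["ft_force"].round(1))
im,d,W,T,K=cam("wrist"); c=cv2.resize(im[60:330,200:450],None,fx=1.8,fy=1.8,interpolation=cv2.INTER_CUBIC)
im2,_,_,_,_=cam("scene"); b=cv2.resize(im2[280:400,150:310],(320,240),interpolation=cv2.INTER_CUBIC); b=np.vstack([b,np.zeros((486-240,320,3),np.uint8)])
save("v4",np.hstack([c,b]))
```

```text
slid up/y/n mm [14.4  0.  -0.1] [-21.3 -12.   14.8]
```

View pics/v4.png

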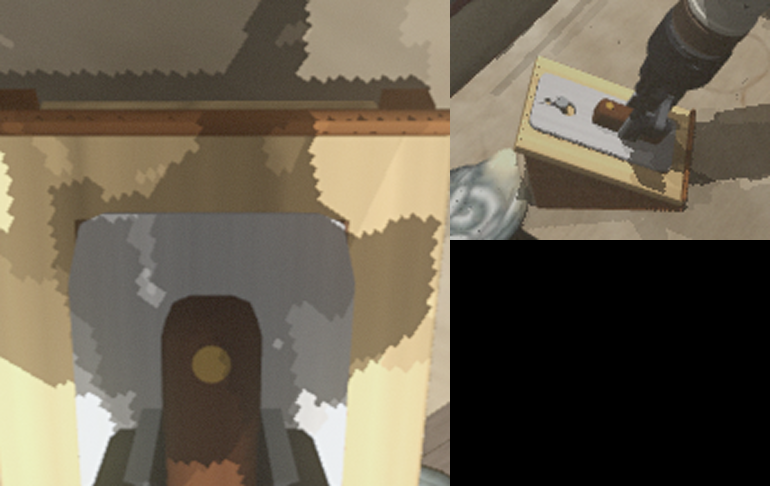

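Slid 14 mm of 23, with about 25 N pressing into the face. I'll ease off the press and push further.

Emit:
play_rows([
  [-1,[0,0,-0.1],[0,0,0]],
  [-1,[-0.3,0,-0.1],[0,0,0]],
  [-1,[-0.3,0,0],[0,0,0]],
  [-1,[0,0,0],[0,0,0]],
  [-1,[0,0,0],[0,0,0]],
])

```text
clock: 16.45
eef_pos: [0.531, 0.4295, 0.0795]
tool_rot: [-0.262, 0.93, 0.07, 0.249]
ft_force: [0.3, -0.2, -2.0]
grip_width: 0.0209
```

```bash
cat > sl.py <<'E'
from h import *
o=bot.get_obs(); up,n,y=boardframe(31); d=o["eef_pos"]-np.array([.5094,.4164,.064]); B=np.c_[up,y,n]; print("slid up/y/n mm",(d@B*1000).round(1),"F",(o["ft_force"]@B).round(1),"rot err",((boardtool(31).inv()*R.from_quat(o["tool_rot"])).as_rotvec()).round(3))
E
python3 sl.py
```

```text
slid up/y/n mm [29.6  0.1  0.8] F [-0.8 -0.3 -1.8] rot err [-0.004 -0.    -0.007]
```

Emit:
play_rows([
  [-1,[0.3,0,0],[0,0,0]],
  [-1,[0.3,0,0],[0,0,0]],
  [-1,[0,0,0],[0,0,0]],
  [-1,[0,0,0],[0,0,0]],
])

```text
clock: 16.78
eef_pos: [0.5255, 0.426, 0.0756]
tool_rot: [-0.262, 0.93, 0.07, 0.248]
ft_force: [-0.5, -0.2, -2.1]
grip_width: 0.0212
```

```bash
python3 sl.py
python3 - <<'E'
from h import *
im2,_,_,_,_=cam("scene"); save("v5",cv2.resize(im2[280:400,150:310],(640,480),interpolation=cv2.INTER_CUBIC))
E
```

```text
slid up/y/n mm [22.  -0.1  0.7] F [-1.5  0.1 -1.6] rot err [-0.004  0.002 -0.007]
```

View pics/v5.png

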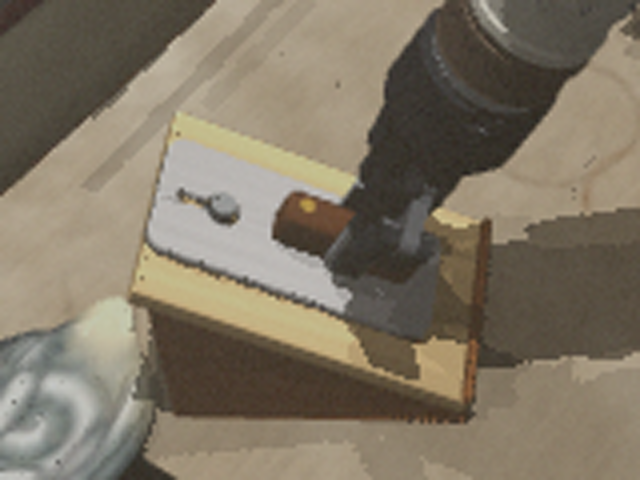

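The stud's head (225,207) now sits in the wide end. Next is the lift, straight off the face.

Emit:
play_rows([
  [-1,[-0.1,0,-0.5],[0,0,0]],
  [-1,[0,0,-0.5],[0,0,0]],
  [-1,[0,0,-0.5],[0,0,0]],
  [-1,[0,0,-0.5],[0,0,0]],
  [-1,[0,0,0],[0,0,0]],
])

```text
clock: 17.25
eef_pos: [0.5184, 0.422, 0.0959]
tool_rot: [-0.262, 0.929, 0.071, 0.25]
ft_force: [1.0, -0.0, -2.5]
grip_width: 0.0207
```

```bash
python3 sl.py
python3 - <<'E'
from h import *
s=plan([((.43,.33,.24),down(151),-1)])
s=plan([((.49,-.0,.22),down(90),-1)],start=s)
o=bot.get_obs();print(o["grip_width"])
E
```

```text
slid up/y/n mm [25.2  0.1 22.3] F [-0.5 -0.5 -2.6] rot err [-0.004 -0.002 -0.007]
[[-1,[0.31,-0.29,-1.7],[0.025,0.043,0.094]],[-1,[0.36,-0.37,-1.67],[0.025,0.043,0.094]],[-1,[0.39,-0.44,-1.65],[0.025,0.043,0.094]],[-1,[0.41,-0.52,-1.61],[0.025,0.043,0.094]],[-1,[0.43,-0.61,-1.59],[0.025,0.043,0.093]],[-1,[0.44,-0.68,-1.55],[0.025,0.043,0.094]],[-1,[0.43,-0.76,-1.52],[0.026,0.043,0.093]],[-1,[0.43,-0.84,-1.47],[0.026,0.043,0.094]],[-1,[0.4,-0.91,-1.44],[0.025,0.043,0.093]],[-1,[0.38,-0.99,-1.39],[0.026,0.044,0.094]],[-1,[0.34,-1.06,-1.35],[0.025,0.043,0.093]]]
[[-1,[-2.12,-2.6,0.2],[0,0,0.106]],[-1,[-2.39,-2.35,0.2],[0,0,0.107]],[-1,[-2.62,-2.09,0.2],[0,0,0.106]],[-1,[-2.83,-1.8,0.2],[0,0,0.107]],[-1,[-3.01,-1.49,0.2],[0,0,0.106]],[-1,[-3.15,-1.16,0.2],[0,0,0.107]],[-1,[-3.25,-0.81,0.2],[0,0,0.106]],[-1,[-3.32,-0.47,0.2],[0,0,0.107]],[-1,[-3.35,-0.11,0.2],[0,0,0.106]],[-1,[-3.35,0.24,0.2],[0,0,0.107]]]
0.02074161880529944
```

Free, and the wrist carries about 2.6 N. Moving it to the case.

Emit:
play_rows([
  [-1,[0.3,-0.3,-1.7],[0.025,0.043,0.094]],
  [-1,[0.4,-0.4,-1.7],[0.025,0.043,0.094]],
  [-1,[0.4,-0.4,-1.6],[0.025,0.043,0.094]],
  [-1,[0.4,-0.5,-1.6],[0.025,0.043,0.094]],
  [-1,[0.4,-0.6,-1.6],[0.025,0.043,0.094]],
  [-1,[0.4,-0.7,-1.6],[0.025,0.043,0.094]],
  [-1,[0.4,-0.8,-1.5],[0.026,0.043,0.093]],
  [-1,[0.4,-0.8,-1.5],[0.025,0.043,0.094]],
  [-1,[0.4,-0.9,-1.4],[0.025,0.043,0.093]],
  [-1,[0.4,-1.0,-1.4],[0.026,0.044,0.094]],
  [-1,[0.3,-1.1,-1.3],[0.025,0.043,0.093]],
  [-1,[0,0,0],[0,0,0]],
])

```text
clock: 18.25
eef_pos: [0.4328, 0.3293, 0.2413]
tool_rot: [0.252, 0.968, 0.001, 0.001]
ft_force: [1.6, 0.3, -3.0]
grip_width: 0.0207
```

Emit:
play_rows([
  [-1,[-2.1,-2.6,0.2],[0,0,0.106]],
  [-1,[-2.4,-2.4,0.2],[0,0,0.107]],
  [-1,[-2.6,-2.1,0.2],[0,0,0.106]],
  [-1,[-2.8,-1.8,0.2],[0,0,0.107]],
  [-1,[-3.0,-1.5,0.2],[0,0,0.106]],
  [-1,[-3.1,-1.2,0.2],[0,0,0.107]],
  [-1,[-3.2,-0.8,0.2],[0,0,0.106]],
  [-1,[-3.3,-0.5,0.2],[0,0,0.107]],
  [-1,[-3.3,-0.1,0.2],[0,0,0.106]],
  [-1,[-3.3,0.2,0.2],[0,0,0.107]],
  [-1,[0,0,0],[0,0,0]],
  [-1,[0,0,0],[0,0,0]],
])

```text
clock: 19.25
eef_pos: [0.4886, -0.0004, 0.2176]
tool_rot: [0.708, 0.706, -0.0, 0.0]
ft_force: [-0.5, 0.1, -3.2]
grip_width: 0.0204
```

Run:
```python
from h import *
o=bot.get_obs(); print({k:np.round(o[k],3).tolist() for k in ("clock","joint_pos","eef_pos","tool_rot","grip_width","ft_force")}, R.from_quat(o["tool_rot"]).as_matrix().round(3))
im,d,W,T,K=cam("wrist"); np.save("w6.npy",W); save("w6",im)
```

```text
{'clock': 19.25, 'joint_pos': [-0.001, 0.225, -0.052, 1.295, -0.0, 1.572], 'eef_pos': [0.489, -0.0, 0.218], 'tool_rot': [0.708, 0.706, -0.0, 0.0], 'grip_width': 0.02, 'ft_force': [-0.496, 0.13, -3.172]} [[ 0.002  1.    -0.   ]
 [ 1.    -0.002 -0.   ]
 [-0.    -0.    -1.   ]]
```

View pics/w6.png

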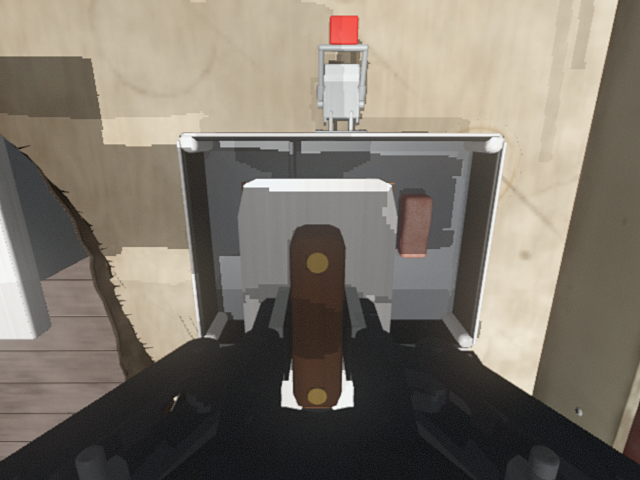

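The board is held square; its front end is at (245–390,182), the case rim corners at (188,143) and (495,143). Measuring its offset.

Run:
```python
from meas import *
W=np.load("w6.npy"); im=cv2.imread("pics/w6.png").astype(int); v,u=np.mgrid[0:480,0:640]
sat=im.max(2)-im.min(2)
m=(u>225)&(u<410)&(v>170)&(v<340)&(W[...,2]>.14)&(W[...,2]<.23)&(sat<25)&(im.min(2)>70)
P=W[m]; print("z pct",np.percentile(P[:,2],[2,20,50,80,98]).round(4))
Q=P[np.abs(P[:,2]-np.median(P[:,2]))<.006]; A=np.c_[Q[:,:2],np.ones(len(Q))]; print("plane dz/dx dz/dy",np.linalg.lstsq(A,Q[:,2],rcond=None)[0].round(4)); print("x",np.percentile(Q[:,0],[.5,99.5]).round(4),"y",np.percentile(Q[:,1],[.5,99.5]).round(4))
r=m&(v>190)&(v<220)
Q=W[r&(np.abs(W[...,2]-np.median(P[:,2]))<.006)]; print("front part x",np.percentile(Q[:,0],[.5,99.5]).round(4))
rim=(W[...,2]>.06)&(W[...,2]<.08)&(v>125)&(W[...,1]<.09)&(W[...,1]>-.12)
Q=W[rim]; print("rim x",np.percentile(Q[:,0],[.3,2,98,99.7]).round(4),"y",np.percentile(Q[:,1],[50,98,99.7]).round(4))
for r in (150,160,165): 
    print(r,[(c,W[r,c].round(3).tolist()) for c in range(284,308,3)])
red=(im[...,2]>170)&(im[...,1]<80); rect(W,red,"tab")
sv=(v>40)&(v<55)&(u>310)&(u<375)&(W[...,2]>.03); rect(W,sv,"bar+loop")
```

```text
z pct [0.2113 0.2123 0.2129 0.2134 0.2145]
plane dz/dx dz/dy [-0.0011 -0.0127  0.2137]
x [0.453  0.5224] y [-0.0141  0.0556]
front part x [0.454  0.5216]
rim x [0.373  0.374  0.7601 0.7607] y [0.003  0.075  0.0753]
150 [(284, [0.456, 0.06, 0.022]), (287, [0.459, 0.06, 0.021]), (290, [0.465, 0.061, 0.056]), (293, [0.467, 0.061, 0.055]), (296, [0.468, 0.06, 0.021]), (299, [0.471, 0.06, 0.022]), (302, [0.474, 0.06, 0.023]), (305, [0.476, 0.06, 0.022])]
160 [(284, [0.456, 0.051, 0.024]), (287, [0.459, 0.051, 0.021]), (290, [0.465, 0.053, 0.056]), (293, [0.467, 0.053, 0.055]), (296, [0.468, 0.051, 0.024]), (299, [0.47, 0.051, 0.021]), (302, [0.473, 0.051, 0.022]), (305, [0.476, 0.051, 0.021])]
165 [(284, [0.456, 0.046, 0.022]), (287, [0.459, 0.046, 0.021]), (290, [0.464, 0.049, 0.056]), (293, [0.467, 0.049, 0.054]), (296, [0.468, 0.046, 0.022]), (299, [0.47, 0.046, 0.023]), (302, [0.473, 0.046, 0.023]), (305, [0.476, 0.046, 0.021])]
tab 143 c [508.  149.2] size [20.6 18.6] long yaw 0.5 z [0.0657 0.0671 0.0683]
bar+loop 480 c [507.6 137.6] size [ 8.7 37.9] long yaw -0.2 z [0.0639 0.0663 0.0677]
```

Emit:
play_rows([
  [-1,[0,-2.2,0],[0,0,0]],
  [-1,[0,-2.2,0],[0,0,0]],
  [-1,[0,-2.2,0],[0,0,0]],
  [-1,[0,0,3.0],[0,0,0]],
  [-1,[0,0,3.0],[0,0,0]],
  [-1,[0,0,3.0],[0,0,0]],
  [-1,[0,0,3.0],[0,0,0]],
  [-1,[0,0,0],[0,0,0]],
  [-1,[0,0,0],[0,0,0]],
])

```text
clock: 20.05
eef_pos: [0.4205, 0.0022, 0.0975]
tool_rot: [0.706, 0.708, -0.002, -0.002]
ft_force: [1.0, -0.7, -2.1]
grip_width: 0.0206
```

Emit:
play_rows([
  [-1,[0,0,2.0],[0,0,0]],
  [-1,[0,0,2.0],[0,0,0]],
  [-1,[0,0,1.0],[0,0,0]],
  [-1,[0,0,0.5],[0,0,0]],
  [-1,[0,0,0.3],[0,0,0]],
  [-1,[0,0,0.2],[0,0,0]],
  [-1,[0,0,0],[0,0,0]],
])

```text
clock: 20.63
eef_pos: [0.4232, 0.0012, 0.0394]
tool_rot: [0.707, 0.707, 0.0, 0.0]
ft_force: [0.2, 0.6, -1.5]
grip_width: 0.0208
```

Emit:
play_rows([
  [-1,[0,0,0.3],[0,0,0]],
  [-1,[0,0,0],[0,0,0]],
  [-0.2,[0,0,0],[0,0,0]],
  [-0.2,[0,0,0],[0,0,0]],
  [-0.2,[0,0,0],[0,0,0]],
  [-0.2,[0,0,0],[0,0,0]],
  [-0.2,[0,0,-2.0],[0,0,0]],
  [-0.2,[0,0,-3.0],[0,0,0]],
  [-0.2,[0,0,-4.0],[0,0,0]],
  [-0.2,[0,0,-4.0],[0,0,0]],
  [-0.2,[0,0,-4.0],[0,0,0]],
  [-0.2,[0,0,0],[0,0,0]],
])

```text
clock: 21.63
eef_pos: [0.4269, 0.0011, 0.2134]
tool_rot: [0.707, 0.707, 0.005, 0.005]
ft_force: [1.5, 0.3, 0.5]
grip_width: 0.0343
```

Run:
```python
from meas import *
im,d,W,T,K=cam("wrist"); np.save("w7.npy",W); save("w7",im)
it,_,Wt,_,_=cam("top"); np.save("t7.npy",Wt)
b=near(Wt,(.42,-.025),.12,.024,.045)&(Wt[...,0]<.46)&(Wt[...,1]<.06); 
s=it.astype(int); rect(Wt,b,"board"); rect(Wt,near(Wt,(.42,0),.08,.048,.062)&(Wt[...,0]<.45)&(Wt[...,0]>.39),"rib")
# lid: angle
L=(Wt[...,0]>.40)&(Wt[...,0]<.61)&(Wt[...,1]<-.11)&(Wt[...,1]>-.22)&(Wt[...,2]>.1); P=Wt[L]; print("lid",len(P))
for a,b in ((.10,.15),(.15,.2),(.2,.24),(.24,.27),(.27,.30)):
    q=P[(P[:,2]>a)&(P[:,2]<b)]; print(a,len(q),np.percentile(q[:,1],[5,50,95]).round(4) if len(q) else "")
o=bot.get_obs(); print(o["eef_pos"].round(4),o["grip_width"])
c=cv2.resize(it[165:295,290:460],(523,400),interpolation=cv2.INTER_CUBIC); save("v7",c)
```

```text
board 272 c [421.   41.2] size [38.1 78.1] long yaw -0.5 z [0.0255 0.0306 0.0366]
rib 41 c [409.8  42.7] size [21.2 61.7] long yaw -37.1 z [0.0496 0.0549 0.0605]
lid 1683
0.1 323 [-0.1438 -0.142  -0.1401]
0.15 378 [-0.1471 -0.1453 -0.1434]
0.2 97 [-0.1484 -0.1472 -0.1464]
0.24 344 [-0.1619 -0.1519 -0.1379]
0.27 541 [-0.1599 -0.1469 -0.1379]
[0.4237 0.0011 0.2075] 0.03419480465773087
```

View pics/w7.png

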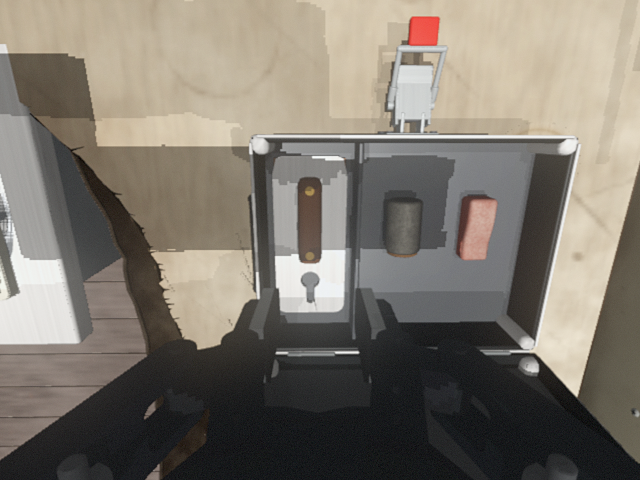

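Everything is in its bay: board flat at left with rib up, drum (403,227), bar (478,227). Now I go behind the lid.

Run:
```python
from h import *
s=plan([((.4237,0,.36),down(90),-1),((.507,-.215,.36),None,-1),((.507,-.215,.23),None,-1)])
print("push")
R90=down(90); w=[]
for th in np.arange(1.58,-.01,-.0717)[:]:
    r=.178; P=np.array([-.125+r*np.cos(th)-.025*np.sin(th), .07+r*np.sin(th)+.025*np.cos(th)])
    P+=.004*np.array([np.sin(th),-np.cos(th)])
    w.append(((.507,P[0]-.011,P[1]),R90,-1))
plan(w,start=s)
```

```text
[[-1,[-0.02,0.01,-3.05],[0.001,0,0]],[-1,[-0.03,0.01,-3.05],[0.001,0,0]],[-1,[-0.02,0.01,-3.05],[0.001,0,0]],[-1,[-0.02,0,-3.05],[0.001,0,0]],[-1,[-0.02,0,-3.05],[0,0,-0.001]],[-1,[-3.07,1.19,0],[0,0,0]],[-1,[-3.07,1.19,0],[0,0,0]],[-1,[-3.08,1.19,0],[0,0,0]],[-1,[-3.07,1.19,0],[0,0,0]],[-1,[-3.07,1.19,0],[0,0,0]],[-1,[-3.07,1.19,0],[0,0,0]],[-1,[-3.07,1.19,0],[0,0,0]]]
[[-1,[0,0,3.25],[0,0,0]],[-1,[0,0,3.25],[0,0,0]],[-1,[0,0,3.25],[0,0,0]],[-1,[0,0,3.25],[0,0,0]]]
push
[[-1,[2.82,0,-0.89],[0,0,0]],[-1,[2.82,0,-0.89],[0,0,0]],[-1,[1.28,0,-0.12],[0,0,0]],[-1,[1.28,0,-0.02],[0,0,0]],[-1,[1.28,0,0.07],[0,0,0]],[-1,[1.28,0,0.16],[0,0,0]],[-1,[1.26,0,0.25],[0,0,0]],[-1,[1.24,0,0.33],[0,0,0]],[-1,[1.21,0,0.43],[0,0,0]],[-1,[1.18,0,0.52],[0,0,0]],[-1,[1.14,0,0.59],[0,0,0]],[-1,[1.09,0,0.68],[0,0,0]]]
[[-1,[1.04,0,0.75],[0,0,0]],[-1,[0.98,0,0.83],[0,0,0]],[-1,[0.93,0,0.89],[0,0,0]],[-1,[0.85,0,0.96],[0,0,0]],[-1,[0.79,0,1.01],[0,0,0]],[-1,[0.71,0,1.07],[0,0,0]],[-1,[0.63,0,1.12],[0,0,0]],[-1,[0.55,0,1.16],[0,0,0]],[-1,[0.47,0,1.2],[0,0,0]],[-1,[0.38,0,1.23],[0,0,0]],[-1,[0.29,0,1.25],[0,0,0]],[-1,[0.2,0,1.27],[0,0,0]]]
```

Emit:
play_rows([
  [-1,[0,0,-3.1],[0,0,0]],
  [-1,[0,0,-3.1],[0,0,0]],
  [-1,[0,0,-3.0],[0,0,0]],
  [-1,[0,0,-3.0],[0,0,0]],
  [-1,[0,0,-3.0],[0,0,0]],
  [-1,[-3.1,1.2,0],[0,0,0]],
  [-1,[-3.1,1.2,0],[0,0,0]],
  [-1,[-3.1,1.2,0],[0,0,0]],
  [-1,[-3.1,1.2,0],[0,0,0]],
  [-1,[-3.1,1.2,0],[0,0,0]],
  [-1,[-3.1,1.2,0],[0,0,0]],
  [-1,[-3.1,1.1,0],[0,0,0]],
])

```text
clock: 22.73
eef_pos: [0.5051, -0.2174, 0.3549]
tool_rot: [0.707, 0.707, -0.001, -0.002]
ft_force: [0.2, 0.4, 1.2]
grip_width: -0.0
```

Emit:
play_rows([
  [-1,[0,0,2.8],[0,0,0]],
  [-1,[0,0,2.8],[0,0,0]],
  [-1,[0,0,2.8],[0,0,0]],
  [-1,[0,0,2.8],[0,0,0]],
  [-1,[1.4,0,0],[0,0,0]],
  [-1,[1.4,0,0],[0,0,0]],
  [-1,[1.4,0,0],[0,0,0]],
  [-1,[0.8,0,0],[0,0,0]],
  [-1,[0,0,0],[0,0,0]],
])

```text
clock: 23.48
eef_pos: [0.5059, -0.1639, 0.2473]
tool_rot: [0.706, 0.708, 0.0, 0.001]
ft_force: [0.3, 0.9, -0.6]
grip_width: 0.0001
```

Emit:
play_rows([
  [-1,[1.3,0,-0.1],[0,0,0]],
  [-1,[1.3,0,0],[0,0,0]],
  [-1,[1.3,0,0.1],[0,0,0]],
  [-1,[1.3,0,0.2],[0,0,0]],
  [-1,[1.3,0,0.2],[0,0,0]],
  [-1,[1.2,0,0.3],[0,0,0]],
  [-1,[1.2,0,0.4],[0,0,0]],
  [-1,[1.2,0,0.5],[0,0,0]],
  [-1,[1.1,0,0.6],[0,0,0]],
  [-1,[1.1,0,0.7],[0,0,0]],
  [-1,[1.0,0,0.8],[0,0,0]],
])

```text
clock: 24.4
eef_pos: [0.5047, -0.0314, 0.2073]
tool_rot: [0.707, 0.707, -0.001, -0.001]
ft_force: [-0.4, -0.5, 3.1]
grip_width: -0.0002
```

Run:
```python
from h import *
o=bot.get_obs(); p=o["eef_pos"]; print(p.round(4),o["ft_force"].round(1))
im,d,W,T,K=cam("top"); 
L=(W[...,0]>.40)&(W[...,0]<.44)&(W[...,1]<.1)&(W[...,1]>-.2)&(W[...,2]>.06)&(W[...,2]<.32)
P=W[L]
for a in np.arange(-.16,.08,.02):
    q=P[(P[:,1]>a)&(P[:,1]<a+.02)]; print(round(a+.01,2),len(q),np.median(q[:,2]).round(3) if len(q) else "",end="; ")
plan([(None,None,-1)])
```

```text
[ 0.5047 -0.0314  0.2073] [-0.4 -0.5  3.1]
-0.15 0 ; -0.13 0 ; -0.11 0 ; -0.09 0 ; -0.07 0 ; -0.05 0 ; -0.03 0 ; -0.01 101 0.222; 0.01 114 0.221; 0.03 6 0.062; 0.05 0 ; 0.07 28 0.07; [[-1,[0,0,0],[0,0,0]]]
```

Run:
```python
from h import *
R90=down(90); w=[]
for th in np.arange(.71,-.03,-.074):
    r=.178; P=np.array([-.125+r*np.cos(th)-.025*np.sin(th), .07+r*np.sin(th)+.025*np.cos(th)])
    P+=.005*np.array([np.sin(th),-np.cos(th)])
    w.append(((.507,P[0]-.011,P[1]),R90,-1))
print(plan(w)[0])
```

```text
[[-1,[1.58,0.36,0.4],[-0.006,-0.002,0.001]],[-1,[0.93,0,0.94],[0,0,0]],[-1,[0.87,0,1],[0,0,0]],[-1,[0.79,0,1.07],[0,0,0]],[-1,[0.7,0,1.12],[0,0,0]],[-1,[0.63,0,1.17],[0,0,0]],[-1,[0.53,0,1.21],[0,0,0]],[-1,[0.44,0,1.25],[0,0,0]],[-1,[0.35,0,1.28],[0,0,0]],[-1,[0.26,0,1.3],[0,0,0]]]
[0.50702496 0.04099677 0.09783208]
```

Emit:
play_rows([
  [-1,[1.2,0.1,0.6],[0,0,0]],
  [-1,[0.9,0,0.9],[0,0,0]],
  [-1,[0.9,0,1.0],[0,0,0]],
  [-1,[0.8,0,1.1],[0,0,0]],
  [-1,[0.7,0,1.1],[0,0,0]],
  [-1,[0.6,0,1.2],[0,0,0]],
  [-1,[0.5,0,1.2],[0,0,0]],
  [-1,[0.4,0,1.3],[0,0,0]],
  [-1,[0.4,0,1.3],[0,0,0]],
  [-1,[0.3,0,1.3],[0,0,0]],
  [-1,[0.2,0,0.8],[0,0,0]],
  [-1,[0,0,0],[0,0,0]],
])

```text
clock: 25.45
eef_pos: [0.5061, 0.0355, 0.0947]
tool_rot: [0.708, 0.707, -0.001, 0.001]
ft_force: [-11.7, -5.5, 36.3]
grip_width: -0.0002
```

Run:
```python
from h import *
o=bot.get_obs(); print(o["eef_pos"].round(4),o["ft_force"].round(1))
```

```text
[0.5061 0.0355 0.0947] [-11.7  -5.5  36.3]
```

The lid seems shut, since the tip stopped at z = 0.095. I'll lift off and look at the latch.

Emit:
play_rows([
  [-1,[0,0,-2.0],[0,0,0]],
  [-1,[0,0,-4.0],[0,0,0]],
  [1,[0,0,-4.0],[0,0,0]],
  [1,[1.0,0,-4.0],[0,0,0]],
  [1,[1.0,0,-2.0],[0,0,0]],
  [1,[0,0,0],[0,0,0]],
  [1,[0,0,0],[0,0,0]],
])

```text
clock: 26.03
eef_pos: [0.5069, 0.057, 0.2506]
tool_rot: [0.707, 0.707, 0.001, 0.0]
ft_force: [-0.9, -0.9, -1.2]
grip_width: 0.0603
```

Run:
```python
from meas import *
o=bot.get_obs(); print(o["eef_pos"].round(4),o["tool_rot"].round(3))
im,d,W,T,K=cam("wrist"); np.save("w8.npy",W); save("w8",im)
im2,d2,W2,_,_=cam("scene"); np.save("s8.npy",W2); save("s8",im2)
save("v8",np.hstack([cv2.resize(im[100:340,200:440],(400,400),interpolation=cv2.INTER_CUBIC),cv2.resize(im2[190:310,270:390],(400,400),interpolation=cv2.INTER_CUBIC)]))
i=im.astype(int); red=(i[...,0]>170)&(i[...,1]<80); rect(W,red,"tab")
P=W[(W[...,1]<.07)&(W[...,1]>-.08)&(W[...,2]>.06)]; A=np.c_[P[:,1],np.ones(len(P))]; print("lid z fit slope,ic",np.linalg.lstsq(A,P[:,2],rcond=None)[0].round(4),"n",len(P),"y max",np.percentile(P[:,1],99))
v,u=np.where(red); print(u.min(),u.max(),v.min(),v.max())
for uu in (int(np.median(u)),):
    print([(r,W[r,uu].round(3).tolist()) for r in range(int(v.min())-4,int(v.max())+90,4)])
```

```text
[0.5069 0.057  0.2506] [0.707 0.707 0.001 0.   ]
tab 2 c [516.9 149.4] size [17.6  0. ] long yaw 96.6 z [0.0666 0.0672 0.0679]
lid z fit slope,ic [1.6618 0.1561] n 98838 y max 0.06923341289961617
328 330 103 124
[(99, [0.519, 0.168, -0.0]), (103, [0.517, 0.158, 0.068]), (107, [0.517, 0.155, 0.069]), (111, [0.517, 0.152, 0.068]), (115, [0.517, 0.148, 0.068]), (119, [0.517, 0.145, 0.067]), (123, [0.517, 0.141, 0.069]), (127, [0.517, 0.138, 0.066]), (131, [0.519, 0.136, -0.0]), (135, [0.519, 0.131, 0.001]), (139, [0.518, 0.128, 0.048]), (143, [0.518, 0.124, 0.05]), (147, [0.518, 0.12, 0.05]), (151, [0.518, 0.116, 0.049]), (155, [0.518, 0.113, 0.049]), (159, [0.518, 0.109, 0.05]), (163, [0.518, 0.105, 0.051]), (167, [0.518, 0.102, 0.052]), (171, [0.518, 0.098, 0.053]), (175, [0.518, 0.094, 0.055]), (179, [0.518, 0.09, 0.055]), (183, [0.517, 0.09, 0.086]), (187, [0.517, 0.086, 0.08]), (191, [0.517, 0.082, 0.08]), (195, [0.517, 0.079, 0.08]), (199, [nan, nan, nan]), (203, [0.517, 0.074, 0.095]), (207, [0.517, 0.071, 0.097]), (211, [0.517, 0.067, 0.095])]
```

View pics/v8.png

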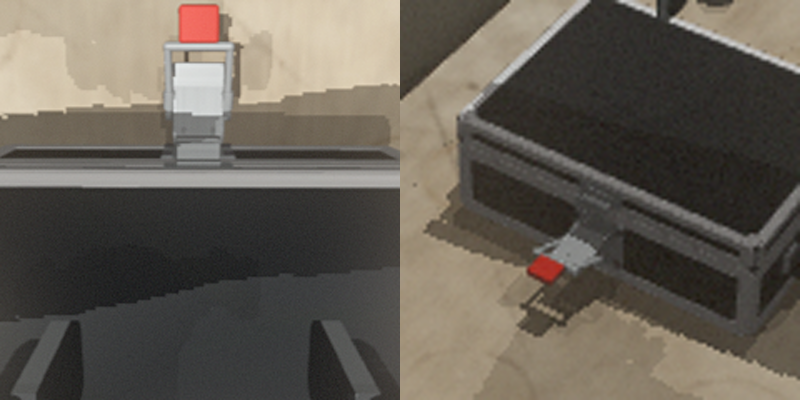

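Lid shut (top at 0.095). Keeper channel floor is at z≈0.080, y 0.077–0.088, with the lip to 0.087. The tab centre is about (0.508, 0.149, 0.064), lying level. I'll plan the linkage path for the tab with the tool tilted 25°.

```bash
cat > lat.py <<'E'
from h import *
PV=np.array([.089,.047])
def G(bar,g=.0155):
    d=bar-PV; D=np.linalg.norm(d); ga=np.arccos((.012**2+D**2-.044**2)/(2*.012*D)); be=np.arctan2(d[0],d[1])
    al=be+ga; L=PV+.012*np.array([np.sin(al),np.cos(al)]); f=bar-L; phi=np.arctan2(f[0],f[1])
    return bar+g*np.array([np.sin(phi+.535),np.cos(phi+.535)]), np.pi-al, phi
X=.508; RT=down(90,[1,0,0],-25); tz=RT.apply([0,0,1])
def tcp(bar,e=.002):
    g,a,phi=G(np.array(bar)); return np.array([X,g[0],g[1]])+tz*e, a, phi
E
python3 - <<'E'
from lat import *
print(tcp((.1365,.0645)))
t0=np.array([X,.152,.064])+tz*.002
s=plan([((.508,.19,.22),RT,1),(t0-tz*.05,None,1),(t0,None,1,3)])
print("swing",s[0]); w=[]
for i,k in enumerate(np.linspace(0,1,13)):
    de=np.radians(70.5+( -5.5-70.5)*k); D=.051+(.0485-.051)*k; bar=PV+D*np.array([np.sin(de),np.cos(de)])
    q,a,phi=tcp(bar); 
    if i in(0,4,8,12): print(np.round([*bar,*q[1:],a,phi],4))
    if i: w.append((q,None,-1))
s=plan(w,start=s)
print("lower"); w=[]
for z in (.0915,.088,.0845,.082):
    q,a,phi=tcp((.0845,z)); w.append((q,None,-1)); print(z,round(a,2),round(phi,2),q.round(4))
plan(w,start=s)
E
```

```text
(array([0.508     , 0.15114758, 0.06315926]), np.float64(1.039969859849383), np.float64(1.0053479787684105))
[[1,[3.35,0.07,0.7],[-0.001,-0.109,0]],[1,[3.4,0.07,0.34],[-0.001,-0.109,0]],[1,[3.42,0.07,-0.04],[-0.001,-0.109,0]],[1,[3.39,0.07,-0.41],[-0.002,-0.109,0]],[1,[0.79,0,2.74],[0,0,0]],[1,[0.78,0,2.73],[0,0,0]],[1,[0.79,-0.01,2.74],[0,0,0]],[1,[0.79,0,2.74],[0,0,0]],[1,[0,0,1.67],[0,0,0]],[1,[0,0,1.66],[0,0,0]],[1,[0,0,1.67],[0,0,0]]]
swing [0.50798927 0.151145   0.06217648]
[0.1371 0.064  0.1517 0.0624 1.0624 1.0243]
[0.1246 0.0824 0.1376 0.0875 1.4284 0.5688]
[0.1057 0.0934 0.1143 0.1039 1.7975 0.1149]
[ 0.0844  0.0953  0.0865  0.1087  2.1689 -0.3374]
[[-1,[-0.47,0,-0.56],[0,0,0]],[-1,[-0.57,0,-0.46],[0,0,0]],[-1,[-0.61,0,-0.39],[0,0,0]],[-1,[-0.65,0,-0.31],[0,0,0]],[-1,[-0.68,0,-0.25],[0,0,0]],[-1,[-0.7,0,-0.16],[0,0,0]],[-1,[-0.71,0,-0.09],[0,0,0]],[-1,[-0.72,0,-0.01],[0,0,0]],[-1,[-0.71,0,0.08],[0,0,0]],[-1,[-0.69,0,0.15],[0,0,0]],[-1,[-0.67,0,0.22],[0,0,0]],[-1,[-0.64,0,0.3],[0,0,0]]]
lower
0.0915 1.87 -0.37 [0.508  0.0862 0.105 ]
0.088 1.59 -0.38 [0.508  0.086  0.1015]
0.0845 1.28 -0.37 [0.508  0.0862 0.098 ]
0.082 1.0 -0.34 [0.508  0.0867 0.0954]
[[-1,[0.12,0,0.35],[0,0,0]],[-1,[0.13,0,0.32],[0,0,0]],[-1,[0.17,0,0.31],[0,0,0]],[-1,[0.16,0,0.21],[0,0,0]]]
```

Emit:
play_rows([
  [1,[3.4,0.1,0.7],[0,-0.109,0]],
  [1,[3.4,0.1,0.3],[0,-0.109,0]],
  [1,[3.4,0.1,0],[0,-0.109,0]],
  [1,[3.4,0,-0.4],[0,-0.109,0]],
  [1,[0.8,0,2.7],[0,0,0]],
  [1,[0.8,0,2.7],[0,0,0]],
  [1,[0.8,0,2.7],[0,0,0]],
  [1,[0.8,0,2.8],[0,0,0]],
  [1,[0,0,0],[0,0,0]],
  [1,[0,0,0],[0,0,0]],
])

```text
clock: 26.97
eef_pos: [0.5069, 0.1715, 0.107]
tool_rot: [0.69, 0.69, -0.157, 0.151]
ft_force: [0.1, -0.1, 0.6]
grip_width: 0.0856
```

Run:
```python
from lat import *
from meas import rect
t0=np.array([X,.152,.064])+tz*.002
o=bot.get_obs(); print(o["eef_pos"].round(4),o["joint_pos"].round(2))
plan([(t0,RT,1,3)])
im,d,W,T,K=cam("wrist"); save("w9",im); np.save("w9.npy",W); i=im.astype(int); red=(i[...,0]>120)&(i[...,1]<60)&(i[...,2]<60)&(W[...,2]>.03)&(W[...,2]<.1); rect(W,red,"tab")
```

```text
[0.5069 0.1715 0.107 ] [ 0.53  0.57  0.08  1.33 -0.37  2.15]
[[1,[0.02,0.05,1.64],[-0.003,0.001,0.001]],[1,[0.03,0.05,1.64],[-0.003,0.002,0]],[1,[0.02,0.04,1.64],[-0.002,0.001,0.001]]]
tab 1 c [498.4 159.3] size [0. 0.] long yaw 0.0 z [0.0645 0.0645 0.0645]
```

Emit:
play_rows([
  [1,[0,0.1,1.6],[0,0,0]],
  [1,[0,0,1.6],[0,0,0]],
  [1,[0.1,0,1.7],[0,0,0]],
  [1,[0,0,0],[0,0,0]],
  [-1,[0,0,0],[0,0,0]],
  [-1,[0,0,0],[0,0,0]],
  [-1,[0,0,0],[0,0,0]],
  [-1,[0,0,0],[0,0,0]],
  [-1,[0,0,0],[0,0,0]],
  [-1,[0,0,0],[0,0,0]],
  [-1,[0,0,0],[0,0,0]],
])

```text
clock: 27.93
eef_pos: [0.5097, 0.1544, 0.065]
tool_rot: [0.69, 0.691, -0.153, 0.152]
ft_force: [-2.0, 4.7, 0.9]
grip_width: 0.0165
```

Run:
```python
from h import *
im,d,W,T,K=cam("scene"); im2=cam("wrist")[0]; save("v10",np.hstack([cv2.resize(im[200:310,260:370],(400,400),interpolation=cv2.INTER_CUBIC),cv2.resize(im2[150:450,170:470],(400,400))]))
o=bot.get_obs(); print(o["eef_pos"].round(4),o["ft_force"].round(1),o["grip_width"])
```

```text
[0.5097 0.1544 0.0649] [-3.6  4.4  2.2] 0.015883536937639633
```

View pics/v10.png

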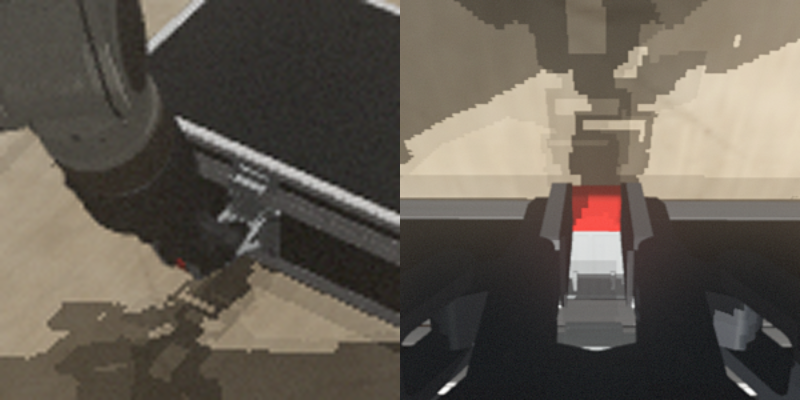

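The red tab (600,210) sits between the pads, but the width reads 16 mm. I'll check whether it's stable.

Emit:
play_rows([
  [-1,[0,0,0],[0,0,0]],
  [-1,[0,0,0],[0,0,0]],
  [-1,[0,0,0],[0,0,0]],
])

```text
clock: 28.28
eef_pos: [0.5097, 0.1544, 0.0648]
tool_rot: [0.69, 0.691, -0.153, 0.152]
ft_force: [-3.7, 4.0, 2.6]
grip_width: 0.0165
```

Emit:
play_rows([
  [-1,[-0.2,0,-0.3],[0,0,0]],
  [-1,[0,0,0],[0,0,0]],
])

```text
clock: 28.45
eef_pos: [0.5097, 0.1529, 0.0688]
tool_rot: [0.69, 0.69, -0.154, 0.152]
ft_force: [-3.3, 2.3, 1.8]
grip_width: 0.0162
```

Emit:
play_rows([
  [-1,[-0.5,0,-0.4],[0,0,0]],
  [-1,[-0.6,0,-0.5],[0,0,0]],
  [-1,[-0.6,0,-0.4],[0,0,0]],
  [-1,[-0.7,0,-0.3],[0,0,0]],
  [-1,[-0.7,0,-0.2],[0,0,0]],
  [-1,[0,0,0],[0,0,0]],
])

```text
clock: 28.95
eef_pos: [0.5098, 0.1307, 0.0988]
tool_rot: [0.691, 0.69, -0.154, 0.152]
ft_force: [-4.2, -0.9, -3.6]
grip_width: 0.0147
```

Run:
```python
from h import *
from meas import rect
im,d,W,T,K=cam("scene"); im2,d2,W2,_,_=cam("wrist"); save("v11",np.hstack([cv2.resize(im[200:310,260:370],(400,400),interpolation=cv2.INTER_CUBIC),cv2.resize(im2[150:450,170:470],(400,400))]))
o=bot.get_obs(); print(o["eef_pos"].round(4),o["ft_force"].round(1),o["grip_width"])
i=im2.astype(int); red=(i[...,0]>100)&(i[...,1]<60)&(i[...,2]<70)&(W2[...,2]>.03)&(W2[...,2]<.15); rect(W2,red,"tab")
```

```text
[0.5098 0.1316 0.098 ] [-4.7 -0.9 -2.4] 0.01483108038073561
tab 217 c [509.  133.4] size [14.3 16. ] long yaw -89.9 z [0.094  0.0966 0.0989]
```

View pics/v11.png

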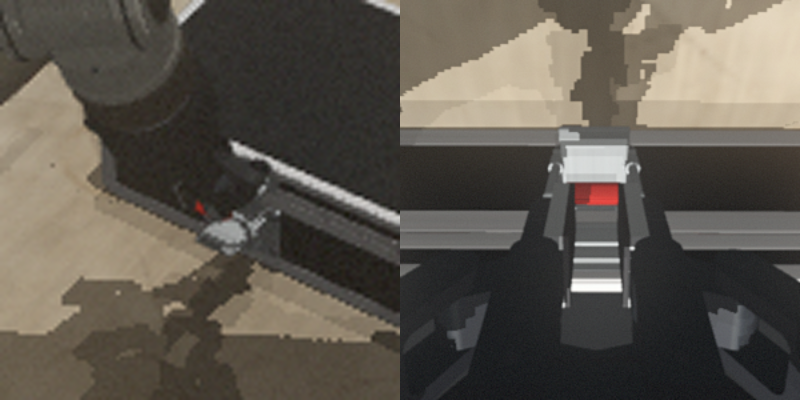

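Run:
```python
from h import *
im,d,W,T,K=cam("wrist"); np.save("w11.npy",W)
c=int(170+195*.75)
for r in range(240,420,6): print(r,W[r,c].round(4).tolist(),im[r,c].tolist())
```

```text
240 [0.508, 0.0825, -0.0006] [99, 92, 80]
246 [0.5084, 0.1291, 0.0564] [93, 93, 91]
252 [0.5084, 0.1254, 0.0573] [93, 93, 91]
258 [0.5084, 0.1189, 0.0555] [120, 122, 121]
264 [0.5084, 0.1133, 0.0549] [203, 207, 205]
270 [0.5083, 0.109, 0.0557] [214, 217, 216]
276 [0.5083, 0.103, 0.0549] [213, 216, 216]
282 [0.5083, 0.0967, 0.0543] [191, 195, 193]
288 [0.5087, 0.1387, 0.0946] [127, 53, 49]
294 [0.5087, 0.1364, 0.0962] [191, 68, 63]
300 [0.5087, 0.1344, 0.098] [237, 81, 74]
306 [0.5082, 0.0768, 0.0575] [93, 97, 95]
312 [0.5083, 0.0765, 0.062] [105, 105, 102]
318 [0.5084, 0.0914, 0.0772] [91, 93, 91]
324 [0.5084, 0.0915, 0.0814] [92, 95, 94]
330 [0.5084, 0.0914, 0.0853] [85, 86, 85]
336 [0.5084, 0.0784, 0.0809] [86, 89, 89]
342 [0.5084, 0.0788, 0.0852] [86, 89, 89]
348 [0.5084, 0.077, 0.088] [127, 130, 129]
354 [0.5084, 0.0749, 0.0907] [131, 130, 131]
360 [0.5084, 0.0746, 0.0943] [216, 214, 212]
366 [0.5084, 0.0701, 0.0956] [252, 254, 251]
372 [0.5084, 0.0618, 0.095] [64, 64, 65]
378 [0.5083, 0.0537, 0.0947] [61, 62, 63]
384 [0.5083, 0.0475, 0.0956] [65, 66, 65]
390 [0.5083, 0.0377, 0.0949] [62, 64, 64]
396 [0.5082, 0.0285, 0.0947] [57, 59, 60]
402 [0.5082, 0.0199, 0.095] [59, 60, 58]
408 [0.5082, 0.0104, 0.0951] [60, 62, 60]
414 [0.5091, 0.173, 0.1625] [35, 37, 42]
```

The linkage is where the model puts it: lever level, tab up at (0.134, 0.097). Continuing over the keeper.

Run:
```python
from lat import *
plan([((.5095,.114,.107),RT,-1,3),((.5085,.099,.1105),None,-1,3),((.508,.0865,.110),None,-1,3)])
```

```text
[[-1,[-0.67,-0.01,-0.03],[-0.001,0,0]],[-1,[-0.67,-0.01,-0.02],[-0.001,0,0]],[-1,[-0.68,-0.01,-0.03],[0,0,0]],[-1,[-0.5,-0.03,0.11],[0,0,0]],[-1,[-0.5,-0.04,0.1],[0,0,0]],[-1,[-0.5,-0.03,0.11],[0,0,0]],[-1,[-0.37,-0.02,0.19],[0,0,0]],[-1,[-0.37,-0.01,0.19],[0,0,0]],[-1,[-0.38,-0.02,0.19],[0,0,0]]]
```

Emit:
play_rows([
  [-1,[-0.7,0,0],[0,0,0]],
  [-1,[-0.7,0,0],[0,0,0]],
  [-1,[-0.7,0,0],[0,0,0]],
  [-1,[-0.5,0,0.1],[0,0,0]],
  [-1,[-0.5,0,0.1],[0,0,0]],
  [-1,[-0.5,0,0.1],[0,0,0]],
  [-1,[-0.4,0,0.2],[0,0,0]],
  [-1,[-0.4,0,0.2],[0,0,0]],
  [-1,[0,0,0],[0,0,0]],
  [-1,[0,0,0],[0,0,0]],
])

```text
clock: 29.93
eef_pos: [0.5102, 0.09, 0.1109]
tool_rot: [0.69, 0.69, -0.153, 0.152]
ft_force: [-5.7, 3.7, 3.4]
grip_width: 0.014
```

```bash
cat > lk.py <<'E'
from h import *
import sys
im2,d2,W,_,_=cam("wrist"); o=bot.get_obs(); print(o["clock"],o["eef_pos"].round(4),o["ft_force"].round(1),o["grip_width"])
im=cam("scene")[0]; n=sys.argv[1]
save(n,np.hstack([cv2.resize(im[200:310,260:370],(400,400),interpolation=cv2.INTER_CUBIC),cv2.resize(im2[150:450,170:470],(400,400))]))
for x in (.508,.494,.5225):
    m=(np.abs(W[...,0]-x)<.0015)&(W[...,1]>.073)&(W[...,1]<.16)&(W[...,2]>.03)&(W[...,2]<.15)
    P=W[m]; C=im2[m]; k=np.argsort(P[:,1]); 
    print(x,[(round(float(P[j,1])*1000),round(float(P[j,2])*1000),"R" if C[j,0]>2*C[j,1] else "") for j in k[::max(1,len(k)//22)]])
E
python3 lk.py v12
```

```text
29.9833 [0.5102 0.09   0.1109] [-6.6  3.6  2.9] 0.014202095364225434
0.508 [(73, 95, 'R'), (77, 48, ''), (77, 57, ''), (78, 48, ''), (90, 82, ''), (91, 86, ''), (92, 85, ''), (92, 55, ''), (95, 55, ''), (96, 56, ''), (96, 97, 'R'), (97, 109, 'R'), (98, 109, 'R'), (98, 109, 'R'), (99, 107, 'R'), (101, 56, ''), (105, 56, ''), (109, 56, ''), (113, 56, ''), (117, 58, ''), (122, 60, ''), (126, 60, ''), (128, 59, '')]
0.494 [(74, 59, ''), (76, 87, ''), (76, 84, ''), (77, 52, ''), (83, 54, 'R'), (90, 92, ''), (92, 92, 'R'), (93, 90, ''), (97, 62, 'R'), (99, 116, ''), (101, 118, ''), (102, 123, ''), (104, 127, ''), (106, 129, ''), (108, 134, ''), (110, 56, ''), (116, 57, ''), (119, 144, ''), (120, 148, ''), (120, 147, ''), (121, 146, ''), (124, 59, ''), (128, 59, '')]
0.5225 [(73, 68, ''), (75, 84, ''), (76, 58, ''), (76, 57, ''), (77, 88, ''), (85, 55, ''), (92, 87, ''), (93, 82, ''), (95, 81, ''), (96, 71, ''), (99, 60, ''), (101, 56, 'R'), (102, 113, ''), (104, 56, 'R'), (107, 132, ''), (109, 127, ''), (112, 56, ''), (114, 137, ''), (117, 56, ''), (119, 149, ''), (120, 145, ''), (121, 147, ''), (127, 60, '')]lk.py:9: RuntimeWarning: overflow encountered in scalar multiply
  print(x,[(round(float(P[j,1])*1000),round(float(P[j,2])*1000),"R" if C[j,0]>2*C[j,1] else "") for j in k[::max(1,len(k)//22)]])
```

View pics/v12.png

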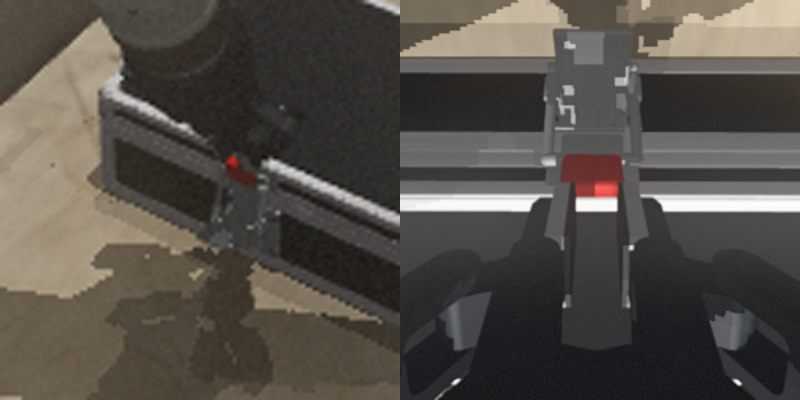

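The bar is at about (0.091, 0.091), just over the lip, but only the tab's end is gripped because the tips sit ~8 mm behind the TCP at this opening. I'll regrip deeper.

Emit:
play_rows([
  [0,[0,0,0],[0,0,0]],
  [0,[0,0,0],[0,0,0]],
  [0,[0,0,0],[0,0,0]],
  [0,[0,0,0],[0,0,0]],
  [0,[0.4,-0.1,0.7],[0,0,0]],
  [0,[0.4,-0.1,0.8],[0,0,0]],
  [0,[0,0,0],[0,0,0]],
  [-1,[0,0,0],[0,0,0]],
  [-1,[0,0,0],[0,0,0]],
  [-1,[0,0,0],[0,0,0]],
  [-1,[0,0,0],[0,0,0]],
])

```text
clock: 30.95
eef_pos: [0.5084, 0.0904, 0.0931]
tool_rot: [0.691, 0.69, -0.153, 0.153]
ft_force: [1.5, -0.0, -2.3]
grip_width: 0.0196
```

```bash
python3 lk.py v13 2>/dev/null
```

```text
31.0 [0.5084 0.0904 0.0931] [ 1.4 -0.5 -2.1] 0.019882129116726394
0.508 [(75, 57, ''), (76, 61, ''), (77, 56, ''), (78, 49, ''), (90, 55, ''), (91, 86, ''), (92, 80, ''), (92, 88, ''), (94, 110, ''), (96, 110, 'R'), (96, 96, 'R'), (97, 110, 'R'), (98, 101, 'R'), (98, 56, ''), (99, 105, 'R'), (99, 107, 'R'), (101, 55, 'R'), (105, 56, ''), (110, 57, ''), (114, 57, ''), (119, 57, ''), (124, 59, ''), (128, 60, '')]
0.494 [(74, 58, ''), (76, 65, ''), (78, 58, ''), (90, 56, ''), (97, 65, ''), (101, 56, ''), (104, 56, ''), (106, 56, ''), (108, 56, ''), (110, 57, ''), (112, 115, ''), (113, 117, ''), (115, 124, ''), (117, 125, ''), (119, 128, ''), (121, 131, ''), (122, 133, ''), (123, 138, ''), (124, 138, ''), (126, 60, ''), (133, 145, ''), (134, 148, ''), (135, 150, '')]
0.5225 [(74, 57, ''), (76, 65, ''), (77, 58, ''), (89, 55, ''), (95, 80, ''), (97, 72, ''), (99, 56, ''), (101, 55, 'R'), (104, 97, ''), (106, 102, ''), (109, 57, 'R'), (111, 113, ''), (113, 118, ''), (115, 122, ''), (118, 58, ''), (120, 129, ''), (121, 130, ''), (122, 135, ''), (124, 137, ''), (125, 140, ''), (132, 147, ''), (134, 148, ''), (135, 148, '')]
```

View pics/v13.png

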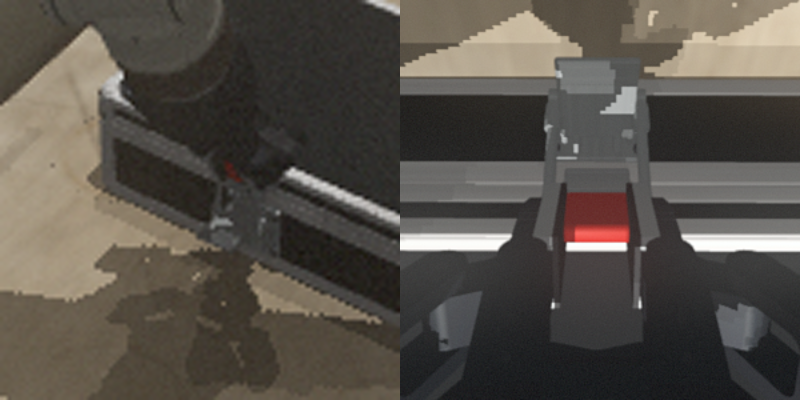

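Firm grip now (19.9 mm). Up 4 mm, then 8.5 mm inward over the lip.

Emit:
play_rows([
  [-1,[-0.1,0,-0.2],[0,0,0]],
  [-1,[-0.1,0,-0.2],[0,0,0]],
  [-1,[0,0,0],[0,0,0]],
  [-1,[-0.3,0,0.1],[0,0,0]],
  [-1,[-0.2,0,0.1],[0,0,0]],
  [-1,[-0.3,0,0.1],[0,0,0]],
  [-1,[0,0,0],[0,0,0]],
  [-1,[0,0,0],[0,0,0]],
])

```text
clock: 31.72
eef_pos: [0.5087, 0.0836, 0.0986]
tool_rot: [0.691, 0.69, -0.151, 0.151]
ft_force: [0.8, 5.9, -2.7]
grip_width: 0.0203
```

```bash
python3 lk.py v14 2>/dev/null
```

```text
31.7667 [0.5087 0.0836 0.0987] [ 0.   6.4 -2.3] 0.019858495821965416
0.508 [(75, 57, ''), (77, 51, ''), (78, 53, ''), (78, 79, 'R'), (79, 82, ''), (85, 54, ''), (88, 115, 'R'), (89, 86, ''), (90, 99, 'R'), (90, 116, 'R'), (91, 115, 'R'), (91, 87, ''), (91, 113, 'R'), (91, 116, 'R'), (91, 113, 'R'), (92, 82, ''), (92, 109, 'R'), (92, 114, 'R'), (93, 83, ''), (99, 55, ''), (101, 52, ''), (114, 79, ''), (116, 79, '')]
0.494 [(73, 69, ''), (76, 70, ''), (76, 81, ''), (77, 49, ''), (80, 51, 'R'), (92, 75, ''), (96, 67, ''), (97, 66, ''), (99, 108, ''), (101, 51, ''), (103, 116, ''), (104, 59, ''), (105, 122, ''), (106, 58, ''), (107, 56, ''), (109, 128, ''), (112, 133, ''), (113, 77, ''), (114, 79, ''), (115, 141, ''), (116, 142, ''), (117, 143, ''), (118, 146, '')]
0.5225 [(74, 70, ''), (75, 77, ''), (76, 79, ''), (77, 58, ''), (78, 51, ''), (89, 89, ''), (91, 81, ''), (94, 73, ''), (96, 101, ''), (97, 104, ''), (99, 108, ''), (101, 112, ''), (103, 52, ''), (104, 119, ''), (106, 122, ''), (107, 125, ''), (111, 130, ''), (113, 134, ''), (114, 137, ''), (115, 78, ''), (116, 141, ''), (117, 142, ''), (118, 146, '')]
```

Emit:
play_rows([
  [-1,[0.1,0,0.3],[0,0,0]],
  [-1,[0.1,0,0.3],[0,0,0]],
  [-1,[0.1,0,0.3],[0,0,0]],
  [-1,[0.1,0,0.3],[0,0,0]],
  [-1,[0,0,0],[0,0,0]],
  [-1,[0,0,0],[0,0,0]],
])

```text
clock: 32.32
eef_pos: [0.509, 0.0829, 0.0893]
tool_rot: [0.69, 0.691, -0.151, 0.152]
ft_force: [-4.8, 10.6, 15.6]
grip_width: 0.02
```

```bash
python3 lk.py v15 2>/dev/null
```

```text
32.3667 [0.509  0.0829 0.0893] [-5.  10.4 15.6] 0.020228093138700144
0.508 [(75, 58, ''), (77, 45, ''), (77, 52, ''), (78, 55, ''), (89, 106, 'R'), (89, 106, 'R'), (90, 105, 'R'), (90, 103, 'R'), (91, 86, ''), (91, 98, 'R'), (91, 76, ''), (91, 101, 'R'), (92, 85, ''), (92, 86, ''), (97, 54, ''), (101, 54, ''), (105, 53, 'R'), (110, 52, 'R'), (114, 51, 'R'), (119, 51, ''), (123, 52, ''), (127, 51, ''), (130, 51, '')]
0.494 [(74, 70, ''), (76, 57, 'R'), (78, 53, ''), (90, 74, ''), (95, 91, ''), (97, 95, ''), (99, 101, ''), (102, 53, ''), (104, 54, ''), (106, 115, ''), (107, 119, ''), (110, 122, ''), (112, 125, ''), (114, 128, ''), (115, 131, ''), (116, 133, ''), (118, 52, ''), (124, 51, ''), (126, 142, ''), (127, 145, ''), (127, 149, ''), (128, 148, '')]
0.5225 [(74, 70, ''), (76, 72, ''), (77, 56, ''), (88, 79, ''), (91, 71, ''), (94, 65, ''), (96, 94, ''), (98, 98, ''), (100, 54, ''), (102, 107, ''), (104, 110, ''), (106, 116, ''), (109, 53, ''), (112, 126, ''), (113, 129, ''), (115, 132, ''), (116, 134, ''), (118, 50, ''), (125, 142, ''), (126, 144, ''), (127, 147, ''), (128, 147, ''), (129, 50, '')]
```

View pics/v15.png

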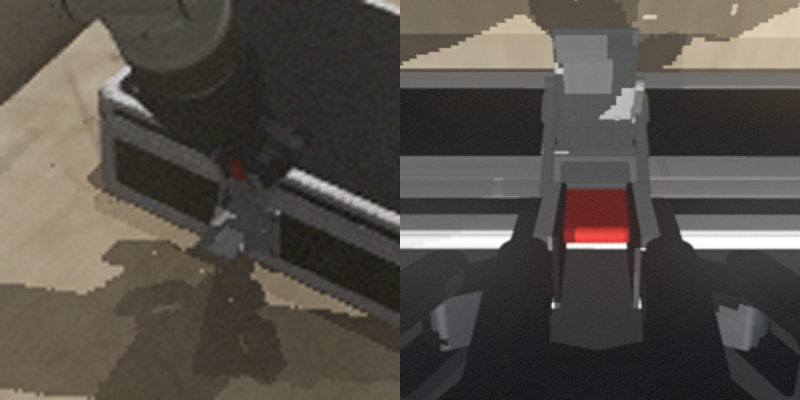

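The bar seems to be inside the lip, ~4 mm high and pushed against the back wall (Fy 10, Fz 15). I'll ease off in y and press down.

Emit:
play_rows([
  [-1,[0.2,0,-0.1],[0,0,0]],
  [-1,[0.1,0,0.2],[0,0,0]],
  [-1,[0,0,0],[0,0,0]],
  [-1,[0,0,0],[0,0,0]],
])

```text
clock: 32.75
eef_pos: [0.5092, 0.0833, 0.0883]
tool_rot: [0.69, 0.691, -0.152, 0.154]
ft_force: [-5.4, 7.2, 20.5]
grip_width: 0.0201
```

```bash
python3 lk.py v16 2>/dev/null
```

```text
32.8 [0.5092 0.0833 0.0883] [-4.3  6.4 20.4] 0.019889685944014638
0.508 [(75, 58, ''), (77, 47, ''), (77, 52, ''), (86, 105, 'R'), (89, 55, ''), (90, 55, ''), (91, 87, ''), (91, 105, 'R'), (91, 77, ''), (91, 100, 'R'), (92, 102, 'R'), (92, 85, ''), (92, 100, 'R'), (95, 55, ''), (100, 53, ''), (104, 52, ''), (108, 50, 'R'), (112, 49, 'R'), (116, 50, 'R'), (119, 49, ''), (123, 49, ''), (126, 49, 'R'), (129, 46, '')]
0.494 [(74, 57, ''), (76, 57, 'R'), (78, 56, ''), (91, 70, ''), (95, 91, ''), (98, 57, ''), (100, 99, ''), (103, 105, ''), (105, 109, ''), (107, 113, ''), (108, 117, ''), (111, 121, ''), (113, 125, ''), (114, 127, ''), (116, 131, ''), (117, 133, ''), (120, 49, ''), (126, 141, ''), (127, 143, ''), (128, 145, ''), (128, 147, ''), (129, 148, '')]
0.5225 [(74, 70, ''), (76, 60, ''), (77, 50, ''), (89, 77, ''), (92, 70, ''), (95, 61, ''), (97, 93, ''), (99, 55, ''), (100, 47, ''), (103, 107, ''), (105, 110, ''), (107, 114, ''), (111, 122, ''), (113, 124, ''), (114, 49, ''), (116, 131, ''), (117, 49, ''), (123, 48, ''), (126, 141, ''), (127, 144, ''), (128, 146, ''), (129, 147, ''), (131, 149, '')]
```

The bar sits within the channel walls, ~3 mm above seat. Pressing the lever will draw it down, so I release, retreat and check.

Emit:
play_rows([
  [-1,[-0.1,0,-0.2],[0,0,0]],
  [0,[0,0,0],[0,0,0]],
  [0,[0,0,0],[0,0,0]],
  [0,[0,0,0],[0,0,0]],
  [0,[0,0,0],[0,0,0]],
  [0,[0,0,-1.5],[0,0,0]],
  [0,[0,0,-3.0],[0,0,0]],
  [0,[0,0,-3.0],[0,0,0]],
  [0,[0,0,-3.0],[0,0,0]],
  [0,[0,0,0],[0,0,0]],
  [0,[0,0,0],[0,0,0]],
])

```text
clock: 33.77
eef_pos: [0.5088, 0.1272, 0.1816]
tool_rot: [0.69, 0.69, -0.153, 0.153]
ft_force: [0.1, -0.5, -0.3]
grip_width: 0.0429
```

```bash
sed -i 's/^save(n.*/save(n,np.hstack([cv2.resize(im[200:310,260:370],(400,400),interpolation=cv2.INTER_CUBIC),cv2.resize(im2[60:360,170:470],(400,400))])); np.save(n+".npy",W)/' lk.py; python3 lk.py v17 2>/dev/null
```

```text
33.8167 [0.5079 0.1265 0.1803] [-0.4 -0.6 -1.2] 0.04282192708884596
0.508 [(73, 96, 'R'), (77, 54, ''), (77, 53, ''), (78, 42, ''), (89, 55, ''), (90, 105, 'R'), (90, 90, ''), (91, 87, ''), (91, 86, ''), (91, 103, 'R'), (91, 55, ''), (92, 86, ''), (92, 87, ''), (93, 103, ''), (97, 53, 'R'), (102, 52, 'R'), (107, 51, 'R'), (111, 49, 'R'), (116, 49, 'R'), (121, 49, 'R'), (124, 48, ''), (128, 48, ''), (130, 49, '')]
0.494 [(73, 96, 'R'), (75, 86, ''), (76, 63, ''), (76, 90, ''), (76, 90, ''), (77, 69, ''), (77, 52, ''), (77, 51, ''), (84, 86, 'R'), (87, 86, 'R'), (88, 54, ''), (90, 55, ''), (95, 57, 'R'), (97, 56, ''), (100, 52, 'R'), (104, 52, 'R'), (108, 51, 'R'), (112, 49, 'R'), (116, 49, 'R'), (119, 48, 'R'), (123, 47, 'R'), (127, 47, 'R'), (130, 47, '')]
0.5225 [(73, 95, 'R'), (75, 93, ''), (75, 94, 'R'), (76, 58, ''), (76, 94, ''), (76, 80, ''), (77, 39, ''), (77, 46, ''), (78, 57, ''), (86, 55, ''), (87, 82, ''), (88, 84, ''), (90, 75, ''), (91, 73, 'R'), (94, 66, 'R'), (96, 58, 'R'), (98, 53, 'R'), (99, 55, ''), (101, 52, 'R'), (105, 51, 'R'), (111, 50, 'R'), (118, 48, 'R'), (126, 49, 'R')]
```

View pics/v17.png

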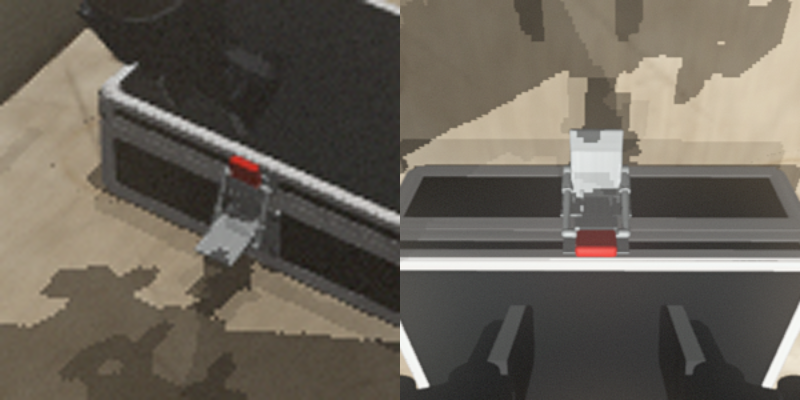

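Hooked: the bar's ends top out at z≈0.086, y≈0.0845, so its centre is ~1.5 mm from the seat, with the lever at ~1.4 rad. Now the lever, with shut fingers at 45° tilt.

Run:
```python
from lat import *
R45=down(90,[1,0,0],-45)
def lev(a,rc,pen):
    d=np.array([np.sin(a),-np.cos(a)]); n=np.array([np.cos(a),np.sin(a)]); sup=.011*abs(.7071*(n[0]-n[1]))
    q=PV+rc*d+(.008+sup-pen)*n; return np.array([.508,q[0],q[1]])
s=plan([((.508,.17,.16),R45,-1),(lev(1.4,.025,-.02),None,-1),(lev(1.4,.025,0),None,-1,2)])
print("press",s[0]); w=[]
for a in np.linspace(1.3,0,18):
    k=(1.4-a)/1.4; w.append((lev(a,.025+.009*k,.003+.001*k),None,-1))
s=plan(w,start=s); print(s[0], s[0]+R45.apply([.011,0,0]))
```

```text
[[-1,[1.2,0.02,-0.02],[-0.001,-0.087,0]],[-1,[1.2,0.01,-0.13],[-0.001,-0.087,0]],[-1,[1.18,0.02,-0.23],[-0.001,-0.087,0.001]],[-1,[1.16,0.02,-0.33],[-0.001,-0.086,0]],[-1,[0.77,0,3.16],[0,0,0]],[-1,[0.78,0,3.15],[0,0,0]],[-1,[0.77,0,3.16],[0,0,0]],[-1,[0.58,0,0.82],[0,0,0]],[-1,[0.57,0,0.81],[0,0,0]]]
press [0.50801012 0.11608942 0.05690132]
[[-1,[0.51,0,0.45],[0,0,0]],[-1,[0.24,0,0.19],[0,0,0]],[-1,[0.22,0,0.22],[0,0,0]],[-1,[0.2,0,0.24],[0,0,0]],[-1,[0.17,0,0.26],[0,0,0]],[-1,[0.15,0,0.28],[0,0,0]],[-1,[0.12,0,0.3],[0,0,0]],[-1,[0.09,0,0.26],[0,0,0]],[-1,[0.08,0,0.15],[0,0,0]],[-1,[0.07,0,0.16],[0,0,0]],[-1,[0.07,0,0.17],[0,0,0]],[-1,[0.06,0,0.19],[0,0,0]]]
[[-1,[0.04,0,0.19],[0,0,0]],[-1,[0.03,0,0.21],[0,0,0]],[-1,[0.02,0,0.22],[0,0,0]],[-1,[0,0,0.22],[0,0,0]],[-1,[-0.01,0,0.24],[0,0,0]],[-1,[-0.04,0,0.24],[0,0,0]]]
[0.50800395 0.10076584 0.01298278] [0.50800395 0.10854402 0.00520461]
```

Emit:
play_rows([
  [-1,[1.2,0,0],[0,-0.087,0]],
  [-1,[1.2,0,-0.1],[0,-0.087,0]],
  [-1,[1.2,0,-0.2],[0,-0.087,0]],
  [-1,[1.2,0,-0.3],[0,-0.087,0]],
  [-1,[0.8,0,3.1],[0,0,0]],
  [-1,[0.8,0,3.1],[0,0,0]],
  [-1,[0.8,0,3.1],[0,0,0]],
  [-1,[0,0,0],[0,0,0]],
  [-1,[0,0,0],[0,0,0]],
])

```text
clock: 34.62
eef_pos: [0.506, 0.1195, 0.0752]
tool_rot: [0.653, 0.653, -0.275, 0.269]
ft_force: [-0.3, 0.4, 0.7]
grip_width: 0.0002
```

Run:
```python
from h import *
o=bot.get_obs(); print(o["eef_pos"].round(4),o["ft_force"].round(1),o["joint_pos"].round(2))
plan([((.508,.1161,.0569),down(90,[1,0,0],-45),-1,3)])
```

```text
[0.506  0.1195 0.0752] [-0.3  0.4  0.7] [ 0.58  0.75  0.12  1.46 -0.63  2.32]
[[-1,[0.35,0.07,0.51],[-0.003,0.001,0.001]],[-1,[0.36,0.07,0.51],[-0.002,0.001,0.001]],[-1,[0.35,0.07,0.52],[-0.003,0.001,0.001]]]
```

Emit:
play_rows([
  [-1,[0.4,0.1,0.5],[0,0,0]],
  [-1,[0.4,0.1,0.5],[0,0,0]],
  [-1,[0.3,0,0.5],[0,0,0]],
  [-1,[0.5,0,0.5],[0,0,0]],
  [-1,[0.2,0,0.2],[0,0,0]],
  [-1,[0.2,0,0.2],[0,0,0]],
  [-1,[0.2,0,0.2],[0,0,0]],
  [-1,[0.2,0,0.3],[0,0,0]],
  [-1,[0,0,0],[0,0,0]],
  [-1,[0,0,0],[0,0,0]],
])

```text
clock: 35.45
eef_pos: [0.5099, 0.1187, 0.0395]
tool_rot: [0.654, 0.653, -0.271, 0.269]
ft_force: [-0.6, -0.1, 0.4]
grip_width: -0.0001
```

```bash
python3 lk.py v18 2>/dev/null
```

```text
35.5 [0.5099 0.1187 0.0396] [-0.2 -0.9  0.6] 0.00026117575272884496
0.508 [(73, 70, ''), (76, 72, ''), (91, 79, ''), (92, 82, ''), (126, 31, ''), (130, 36, ''), (135, 41, ''), (138, 73, ''), (139, 46, ''), (141, 69, ''), (142, 69, ''), (144, 81, ''), (145, 64, ''), (146, 84, ''), (147, 54, ''), (148, 62, ''), (149, 80, ''), (150, 59, ''), (151, 62, ''), (152, 73, ''), (152, 59, ''), (155, 68, ''), (160, 70, '')]
0.494 [(111, 40, ''), (115, 38, 'R'), (117, 37, 'R'), (118, 37, 'R'), (118, 36, 'R'), (119, 36, 'R'), (120, 35, 'R'), (121, 35, 'R'), (122, 34, 'R'), (123, 33, ''), (123, 34, 'R'), (124, 33, 'R'), (125, 32, 'R'), (126, 32, ''), (126, 33, 'R'), (127, 32, 'R'), (127, 32, 'R'), (152, 63, ''), (153, 65, ''), (154, 66, ''), (155, 66, ''), (156, 68, ''), (158, 70, ''), (159, 64, '')]
0.5225 [(116, 36, 'R'), (120, 35, 'R'), (122, 35, 'R'), (123, 34, 'R'), (125, 34, 'R'), (127, 33, ''), (130, 42, ''), (132, 44, ''), (135, 46, ''), (136, 48, ''), (137, 49, ''), (139, 51, ''), (140, 52, ''), (141, 53, ''), (143, 54, ''), (144, 55, ''), (146, 57, ''), (156, 60, ''), (157, 62, ''), (158, 62, ''), (158, 63, ''), (159, 64, ''), (160, 65, '')]
```

View pics/v18.png

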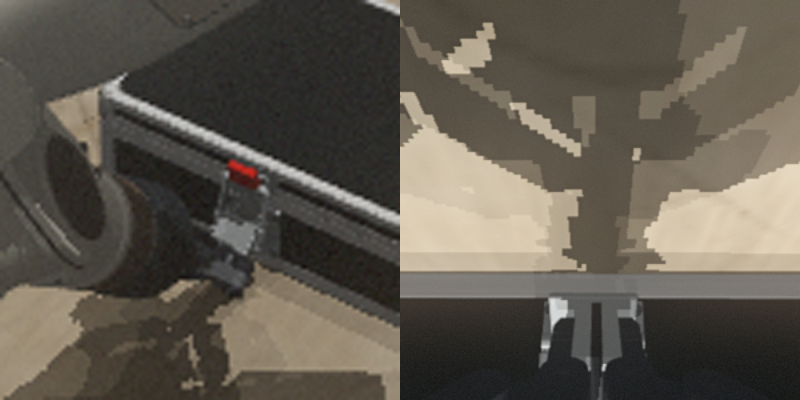

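The lever is following (now ~1.1 rad) with the loop still hooked. Continuing.

Run:
```python
from lat import *
R45=down(90,[1,0,0],-45)
def lev(a,rc,pen):
    d=np.array([np.sin(a),-np.cos(a)]); n=np.array([np.cos(a),np.sin(a)]); sup=.011*abs(.7071*(n[0]-n[1]))
    q=PV+rc*d+(.008+sup-pen)*n; return np.array([.508,q[0],q[1]])
w=[]
for a in np.linspace(1.0,0,14):
    k=(1.4-a)/1.4; w.append((lev(a,.025+.009*k,.002+.002*k),None,-1))
s=plan(w); print(s[0])
```

```text
[[-1,[-0.1,-0.19,0.23],[0,0,0]],[-1,[0.16,0,0.29],[0,0,0]],[-1,[0.13,0,0.3],[0,0,0]],[-1,[0.1,0,0.28],[0,0,0]],[-1,[0.08,0,0.16],[0,0,0]],[-1,[0.08,0,0.16],[0,0,0]],[-1,[0.07,0,0.18],[0,0,0]],[-1,[0.05,0,0.19],[0,0,0]],[-1,[0.05,0,0.21],[0,0,0]],[-1,[0.03,0,0.21],[0,0,0]],[-1,[0.02,0,0.22],[0,0,0]],[-1,[0,0,0.23],[0,0,0]]]
[[-1,[-0.02,0.01,0.24],[0,0,0]],[-1,[-0.04,0,0.25],[0,0,0]]]
[0.5080439  0.10081533 0.01298318]
```

Emit:
play_rows([
  [-1,[0,-0.1,0.2],[0,0,0]],
  [-1,[0.1,0,0.3],[0,0,0]],
  [-1,[0,0,0],[0,0,0]],
  [-1,[0,0,0],[0,0,0]],
  [-1,[0.1,0,0.3],[0,0,0]],
  [-1,[0.1,0,0.3],[0,0,0]],
  [-1,[0.1,0,0.2],[0,0,0]],
  [-1,[0,0,0.2],[0,0,0]],
  [-1,[0.1,0,0.2],[0,0,0]],
  [-1,[0,0,0.2],[0,0,0]],
  [-1,[0,0,0],[0,0,0]],
])

```text
clock: 36.47
eef_pos: [0.5089, 0.1083, 0.0223]
tool_rot: [0.654, 0.653, -0.271, 0.269]
ft_force: [0.6, -0.1, 0.3]
grip_width: 0.0001
```

Emit:
play_rows([
  [-1,[0.1,0,0.2],[0,0,0]],
  [-1,[0,0,0.2],[0,0,0]],
  [-1,[0,0,0.2],[0,0,0]],
  [-1,[0,0,0.2],[0,0,0]],
  [-1,[0,0,0],[0,0,0]],
  [-1,[0,0,0],[0,0,0]],
])

```text
clock: 36.97
eef_pos: [0.5086, 0.1033, 0.0161]
tool_rot: [0.654, 0.653, -0.271, 0.269]
ft_force: [-1.0, 0.2, 0.3]
grip_width: -0.0004
```

```bash
python3 lk.py v19 2>/dev/null
```

```text
37.0167 [0.5087 0.1034 0.0162] [0.7 0.1 0.4] 5.0689390224709075e-05
0.508 [(74, 58, ''), (76, 55, ''), (77, 50, ''), (77, 59, ''), (78, 53, ''), (88, 49, ''), (96, 48, ''), (122, 49, ''), (123, 47, ''), (124, 47, ''), (126, 47, ''), (127, 44, ''), (128, 44, ''), (129, 42, ''), (130, 41, ''), (131, 40, ''), (132, 39, ''), (133, 39, ''), (134, 33, ''), (134, 32, ''), (135, 33, ''), (136, 37, ''), (137, 36, '')]
0.494 [(126, 30, ''), (128, 31, ''), (130, 33, ''), (141, 38, ''), (142, 39, ''), (143, 41, ''), (144, 41, ''), (145, 41, ''), (146, 43, ''), (146, 43, ''), (147, 44, ''), (147, 45, ''), (148, 45, ''), (148, 45, ''), (149, 46, ''), (149, 46, ''), (150, 46, ''), (150, 47, ''), (151, 47, ''), (151, 48, ''), (151, 48, ''), (152, 49, ''), (152, 49, '')]
0.5225 [(126, 31, ''), (130, 34, ''), (138, 41, ''), (142, 39, ''), (143, 40, ''), (144, 41, ''), (145, 42, ''), (146, 42, ''), (147, 42, ''), (147, 44, ''), (147, 45, ''), (148, 45, ''), (148, 45, ''), (149, 45, ''), (150, 46, ''), (150, 47, ''), (150, 47, ''), (151, 48, ''), (151, 48, ''), (151, 48, ''), (151, 48, ''), (152, 49, ''), (159, 50, '')]
```

No force, so the lever may have snapped already. A small inward press to check, then retreat and look.

Emit:
play_rows([
  [-1,[-0.1,0,0.1],[0,0,0]],
  [-1,[-0.1,0,0.1],[0,0,0]],
  [-1,[-0.1,0,0.1],[0,0,0]],
  [-1,[0,0,0],[0,0,0]],
  [-1,[0,0,0],[0,0,0]],
])

```text
clock: 37.48
eef_pos: [0.5091, 0.1026, 0.0163]
tool_rot: [0.654, 0.654, -0.268, 0.268]
ft_force: [-3.8, 11.6, 1.9]
grip_width: -0.0002
```

Emit:
play_rows([
  [-1,[0,0,-2.0],[0,0,0]],
  [-1,[0,0,-4.0],[0,0,0]],
  [-1,[0,0,-4.0],[0,0,0]],
  [-1,[-1.0,0,-4.0],[0,0,0]],
  [-1,[-1.0,0,-2.0],[0,0,0]],
  [-1,[0,0,0],[0,0,0]],
  [-1,[0,0,0],[0,0,0]],
])

```text
clock: 38.07
eef_pos: [0.5099, 0.1995, 0.145]
tool_rot: [0.654, 0.654, -0.269, 0.27]
ft_force: [-0.2, -0.7, -0.5]
grip_width: 0.0004
```

```bash
python3 lk.py v20 2>/dev/null
```

```text
38.1167 [0.5092 0.1985 0.1437] [-0.7 -1.  -0.7] -0.00026971280020756375
0.508 [(74, 62, ''), (75, 69, ''), (76, 67, ''), (76, 59, ''), (77, 52, ''), (77, 58, ''), (77, 43, ''), (78, 51, ''), (78, 52, ''), (90, 48, ''), (91, 77, ''), (92, 83, ''), (93, 85, 'R'), (95, 89, ''), (95, 30, ''), (96, 36, ''), (96, 32, ''), (96, 48, ''), (97, 49, ''), (97, 31, ''), (97, 35, ''), (98, 95, ''), (100, 98, 'R')]
0.494 [(74, 96, 'R'), (75, 93, ''), (75, 68, ''), (75, 60, ''), (76, 64, ''), (76, 80, 'R'), (76, 83, ''), (76, 89, ''), (76, 95, 'R'), (77, 54, ''), (77, 68, ''), (77, 51, ''), (78, 56, ''), (86, 52, ''), (88, 71, ''), (89, 80, ''), (89, 80, ''), (95, 53, 'R'), (96, 39, ''), (96, 49, ''), (96, 36, ''), (97, 53, 'R'), (97, 32, ''), (98, 35, '')]
0.5225 [(73, 96, 'R'), (75, 80, 'R'), (75, 72, ''), (75, 58, ''), (76, 82, ''), (76, 58, ''), (76, 53, ''), (77, 84, ''), (77, 54, ''), (78, 56, ''), (87, 64, ''), (87, 54, ''), (88, 67, ''), (88, 61, ''), (88, 68, ''), (89, 61, ''), (89, 47, ''), (89, 81, ''), (89, 42, ''), (90, 50, ''), (95, 44, ''), (96, 43, ''), (97, 44, '')]
```

View pics/v20.png

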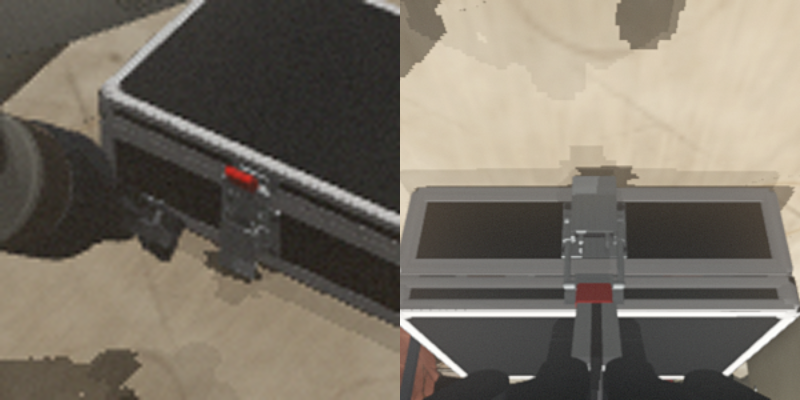

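The lever lies flat against the case, the tab is upright at (240,178) left panel, and the loop is hooked. One precise fit, then I hand in.

Run:
```python
from h import *
W=np.load("v20.npy")
m=(np.abs(W[...,0]-.508)<.012)&(W[...,1]>.092)&(W[...,1]<.105)&(W[...,2]>.008)&(W[...,2]<.047)
P=W[m]; s=np.polyfit(P[:,2],P[:,1],1); print(len(P),"lever angle approx",-s[0].round(3),"z range",P[:,2].min().round(3),P[:,2].max().round(3))
b=(np.abs(np.abs(W[...,0]-.508)-.0152)<.0015)&(W[...,1]>.079)&(W[...,1]<.093)&(W[...,2]>.074)&(W[...,2]<.1); Q=W[b]; print("bar ends",len(Q),np.percentile(Q[:,1:],[5,50,95],axis=0).round(4).tolist())
L=(np.abs(W[...,0]-.507)<.09)&(W[...,1]>.02)&(W[...,1]<.072)&(W[...,2]>.08)&(W[...,2]<.11); A=W[L]; print("lid top slope",np.polyfit(A[:,1],A[:,2],1).round(4))
_,_,Wt,_,_=cam("top"); T0=np.load("top0.npy")
g=lambda w,c,r:(lambda p:(len(p),p.mean(0).round(3).tolist()))(w[(np.hypot(w[...,0]-c[0],w[...,1]-c[1])<r)&(w[...,2]>.006)&(w[...,2]<.12)])
print("glue",g(T0,(.603,-.274),.04),g(Wt,(.603,-.274),.04)); print("shell",g(T0,(.455,-.263),.07),g(Wt,(.455,-.263),.07))
```

```text
1053 lever angle approx 0.053 z range 0.008 0.047
bar ends 72 [[0.0866, 0.0747], [0.0885, 0.0803], [0.0897, 0.084]]
lid top slope [0.0098 0.0945]
glue (160, [0.605, -0.274, 0.04]) (158, [0.604, -0.273, 0.041])
shell (520, [0.459, -0.264, 0.009]) (555, [0.457, -0.26, 0.009])
```

```bash
python3 -c "
from h import *
o=bot.get_obs(); print(o['clock'],o['ft_force'].round(1)); print(bot.job_done())"
```

```text
38.2167 [ 0.6 -0.3 -0.2]
the job is handed in; nothing more can be done
None
```

The case is packed, shut and latched, and I handed the job in at about 38 s. The hand-in gives no verdict.

- **Packed:** only the red-brown bar and the sanding drum were out on the bench, and both are in the wide bay. The green and grey blocks past the bench edge did not match the listed sizes and were out of reach. The sanding board came off the stud and lies flat, grip up, in the narrow bay. All three were checked in the picture taken before the lid went down.
- **Lid:** shut, with its top at about 0.095 m. The last fit gave a slope of about 0.01 rad.
- **Latch loop:** the bar was about 1.5 mm from its seat when I let go of it, before pressing the lever. After snapping, the visible loop surfaces agree with it being hooked.
- **Lever:** the camera fit reads about 0.05 rad from flat. An 11 N press could not move it further, and part of that reading is probably camera tilt.
- **Bystanders:** the glue bottle and what I took to be the shell blank were within about 5 mm of where they started. The arm ended clear of everything.

Three things did not go to plan. The board stuck on the first slide and then overshot about 6 mm before I brought it back. The first grip on the latch tab was too shallow, so I regripped. I viewed 15 pictures, one over the budget of 14.

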